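# Load a paint pan into a paint box with sprung tongs

## Robot

A 6-joint arm with a two-finger parallel gripper is mounted at the origin on the work surface. World frame = base frame: x ahead of the robot, y to its left, z up, the work surface at z = 0. Lengths are in mm, angles in rad, forces in N, time in s.
With the tool pointing down it reaches from about 275 to 1000 mm from the base axis. Payload 8.4 kg.
Tool frame: the origin (TCP) lies between the finger pads; the fingertips stand 8 mm ahead of it and the grasp point (between the pads) lies 11 mm behind it (tcp_to_tips is the distance from the TCP to the fingertips, in mm); z points along the fingers, y is the line along which they close (so a half turn about z gives the same grasp; the last joint's range is limited). The gripper opens to 85 mm and grips with 20 to 120 N. Pads are 22 mm wide; open, the fingers measure 114 mm over their backs; the gripper's body (76 mm by 85 mm) begins 54 mm behind the grasp point. The pads swing forward as they close: fully open they stand 13 mm farther back than shut.
Start: joints at [-0.002, 0.353, 1.633, -0, 1.155, -0.002], TCP at [625.002, -0, 239.281] pointing down, gripper open.
Joint ranges: [-2.63, 2.63], [-0.92, 2.1], [0.06, 2.66], [-1.3, 4.44], [0, 2.69], [-3.02, 3.02]. Speed limits (rad/s): [2.22, 2.22, 2.79, 3.14, 3.14, 3.14].

## Interface

Orientations are given as [roll, pitch, yaw] about the fixed x, y, z axes, in that order (R = Rz(yaw) Ry(pitch) Rx(roll)).
In Python, from rig import * gives the robot as it stands.
- The arm moves only by the tool step_arm, never from a script. Its argument "motion" is a list of rows, each an object with "claw": the finger opening in mm, from 0 to 85.4; "delta_pos": the shift along the tool's x, y, z in mm, a list of three; "turn": the turn about the tool's z in rad. In form: [{"claw": claw, "delta_pos": [dx, dy, dz], "turn": turn}, ...]. A call has 1 to 8 rows; each row shifts and turns the commanded pose from where the row before left it, along the tool's axes as they then stand; what a row does not reach is not made up. A row lasts 1/12 s, in which the tool goes at most 41.7 mm and 7.16 degrees, less where a joint would pass 70% of its speed; a pose out of reach is approached as far as the arm can. A call is refused whole if a number of a shift passes 41.7 or a number of a turn 0.125, either way. A call with a gripper value outside its range is refused whole. The fingers move at their own pace and stop on an object; "force" is the grip in N (left out, the last holds). Time passes only in rows, so rows that do not move let the fingers close. It gives the time, the measured TCP pose, the force, the opening and the grip force at its end, in the units of the state.
- sense(): the state, without advancing time (a new reading comes with each control period).
- grab_frame(name): name is "scene" or "side" or "wrist"; returns a dict with "img" (480x640x3 uint8, red, green, blue), "vertical_fov" (degrees; the focal length in pixels is half the picture's height over the tangent of half this angle, whatever the lens; pixels are square), "cx", "cy" (the principal point, pixels), "R" (3x3) and "t" (3): a world point X has camera coordinates R X + t. Camera axes: x right, y down, z forward; pixel columns grow to the right and rows downward; lengths in mm; the calibration is good to about 2 mm. A picture is of the moment at which its call begins. There is no depth.
- sign_off(): hands the job in; it is judged then, once.
The state is a dict: "clock": time; "qpos": joint angles; "qvel": joint speeds; "joint_efforts": joint torques, N m; "eef_pos": TCP position; "tcp_rot": TCP orientation; "contact_force": force on the tool from outside, world axes, zero at the start; "wrist_torque": the same for the moment, N m; "opening": opening from 0.0 (shut) to 1.0 (fully open); "grasp_force": force on a finger pad.
Only numpy, scipy, OpenCV 4.12 (cv2) and the standard library are available. Lean on these libraries where they do the work, as an engineer would, in place of code of your own. Each camera call takes 0.05 s, during which the arm holds its last target. There are 200 camera calls.

## Task

Take the sprung tongs from their wooden stand and use them, not the fingers, to pick up the larger of the two paint pans on the white slab. Put it into the empty middle bay of the metal paint box and press it fully home with the tongs, past the sprung clip and onto the card in the bottom of the bay, finishing with a short firm push straight down of about 14 N, never more than 20 N. Then let the pan go and stand the tongs upright in the slot of their stand; leave everything else where it is.

Things in the scene. Friction and masses are not known exactly. Their poses are not given: they have to be found in the camera images.
- tongs: Steel sprung tongs, 99 mm tall, 60 g, standing tips down in the stand. Origin: midway between the tips, at their lower ends; z points up to the bow, y runs from leg to leg. The legs are sprung apart about x hinges at z = 92 mm, y = +-7 mm. Tips: 16 mm wide (x), 3 mm thick, inner faces flat for 30 mm up; at rest 34 mm apart.
- grips (a point): Midway between the tongs' two black rubber grips, 56 mm above the tip ends; axes as the tongs. Each grip (18 mm wide, 16 mm high) is on the outside of a leg; squeeze them along y from above. At rest 40 mm over the outsides; 4 N a side holds the empty tongs. At 34 mm (10 N) the tips are parallel, 20 mm apart; more goes to the tips at 0.4 of its value. Grip 50 to 70 N to carry the pan.
- bow (a point): Top of the tongs' bow, 43 mm above the grips' centre; the bow is 26 mm wide along the tongs' y and 12 mm along x and fits between open fingers.
- stand: Fixed wooden block 50 mm (x) by 90 mm (y) by 31 mm high, with a slot for the tongs' tips in its top; origin at the centre of its underside, z up.
- slot (a point): Centre of the floor of the stand's slot, 6 mm above the table; axes as the stand. The slot is 21 mm (x) by 50 mm (y), 25 mm deep, with a 4 mm high lead-in lip above that, flaring out by 4 mm (its top 29 mm over this point). The tongs stand on its floor, their y along the slot's y (either way round).
- slab: Fixed white ceramic slab, 90 mm (x) by 150 mm (y), 10 mm thick; origin at the centre of its underside. Both spare pans stand on it.
- pan: The pan to load: white plastic block 30 (x) by 20 (y) by 16 mm high, a dried paint tablet on top, about 20 g; the larger of the two on the slab. Origin at the centre of its underside, z up; the same after a half turn. Take it across its 20 mm width by the upper 7 mm of its sides (tip ends some 9 mm above its underside), so that the tips clear the bay's rails.
- tin: Fixed open metal paint box. Origin under the centre of the box part: 66 mm (x) by 128 mm (y), walls 12 mm high, floor 3 mm thick. Its lid lies flat beyond (x = 35 to 105 mm, 9 mm high). Three bays at y = -38, 0, +38 mm hold pans with their length along x; the middle one is empty, the others hold loose pans of the same size.
- bay (a point): Centre of the empty bay's floor, over which the pan's centre belongs; axes as the paint box. A card of unmeasured thickness, 0 to 4 mm, lies on the floor under the pan: feel for it. Rails at y = +-11.3 mm (1.3 mm play a side), with lead-ins flaring out by 2.5 mm, end 6.5 mm over the floor. A stop at x = -15 mm with a like lead-in ends 9 mm over the floor; a sprung clip at the +x end.
- clip (a point): Rest position of the sprung steel clip's face, 12.5 mm to +x of the bay's centre, so it overlaps the pan by 2.5 mm; above 7 mm over the floor it leans out to about x = +18.5 mm at 20 mm. Enter the pan within 2 mm of the bay's centre and press level and straight down (some 1 to 5 N): it wedges the clip back, and when let go is held by it against the stop.
- half_pan: Smaller half pan 20 by 16 by 11 mm on the same slab; leave it. Origin at the centre of its underside.
- pan_a: Loose full pan in the bay at y = -38 mm of the paint box; leave it. Origin at the centre of its underside.
- pan_b: Loose full pan in the bay at y = +38 mm of the paint box; leave it. Origin at the centre of its underside.
- mug: White mug 80 mm across, 90 mm high; origin at the centre of its underside.
- ink: Ink jar 48 mm across, 65 mm high; origin at the centre of its underside.
- eraser: Eraser 45 by 22 by 13 mm; origin at the centre of its underside.
- tape: Roll of clear tape 70 mm across, 20 mm high; origin at the centre of its underside.
- brush: Paint brush 190 mm long lying on the table; origin at its middle.
Mind the look-alikes: they are no part of the job. Leave any orange or pink look-alike of the pan alone.

How it is judged (in metres and radians):
On the way, in this order (a step that is already met when the one before it is completed fails the run):
1. the full pan is carried in the tongs, clear of the slab (contact force between tongs and pan above 0.05 N and height (world z) of pan above 0.03 m and contact force between pan and slab below 0.05 N), for 0.2 s.
2. the pan is home in the empty bay and is pushed down there with more than 10 N by the tongs (z of pan in the frame of bay between -0.0018 and 0.0055 m and horizontal distance between pan and bay below 0.003 m and angle between the x axis of pan and the x axis of tin, either way round below 0.12 rad and angle between pan's own z axis and vertical below 0.08 rad and contact force between tongs and pan above 8 N and contact force between pan and tin above 10 N), for 0.15 s.
At the end, for the whole second after the job is handed in: The pan lies let go, flat on the card in the empty bay (-1.8 to 5.5 mm over the bay's floor, within 3 mm sideways, 0.12 rad); the tongs stand at rest, tips down in the stand's slot (within 8 mm of its floor and 14 mm of its centre, leaning under 0.3 rad) (z of pan in the frame of bay between -0.0018 and 0.0055 m and horizontal distance between pan and bay below 0.003 m and angle between the x axis of pan and the x axis of tin, either way round below 0.12 rad and angle between pan's own z axis and vertical below 0.08 rad and contact force between tongs and pan below 0.05 N and horizontal distance between tongs and slot below 0.014 m and z of tongs in the frame of slot below 0.008 m and angle between tongs's own z axis and vertical below 0.3 rad and linear speed of tongs below 0.02 m/s and linear speed of pan below 0.01 m/s); the robot touches nothing.
It fails at once if the pan is pressed against the paint box with more than 20 N (contact force between pan and tin above 20 N).
It fails at once if the fingers or the arm touch the pan (contact force between pan and the fingers above 0.3 N or contact force between pan and the arm above 0.3 N).
It fails at once if a pan already in the paint box is moved by more than 6 mm, or the half pan by more than 15 mm (distance of any of pan_a, pan_b from where it was at the start of the episode above 0.006 m or distance of half_pan from where it was at the start of the episode above 0.015 m).
It fails at once if the mug, ink jar, eraser, tape roll or brush is moved by more than 20 mm (distance of any of mug, ink, eraser, tape, brush from where it was at the start of the episode above 0.02 m).
It also fails if it takes over 72 s, if anything falls off the work surface, if the arm or the gripper's body presses on something with over 40 N, if the wrist force passes 120 N, or if a joint passes its speed limit or range.

## Working session

There is one attempt and no reset: what is moved stays moved. The work goes in short steps, Python scripts to look and compute and a tool call to move; the robot and the scene stay as the last step left them, time stands still between calls to the robot, and variables do not carry over. Pictures are saved under pics/ and viewed, at most 10 in all, crops included, and the job is handed in when it is done.

Besides the shell and the picture viewer there is one more tool, called after "Call:" as name(argument=value, ...) on one line, values as JSON. step_arm: Moves the arm, as the interface text tells. Its arguments: {"type":"object","properties":{"motion":{"type":"array","items":{"type":"object","properties":{"claw":{"type":"number"},"delta_pos":{"type":"array","items":{"type":"number"}},"turn":{"type":"number"}}}},"force":{"type":"number"}},"required":["motion"]}

```bash
mkdir -p pics; cat > h.py <<'E'
from rig import *
import numpy as np, cv2, pickle
def snap(n,f):
    d=grab_frame(n); pickle.dump(d,open(f'pics/{f}.pkl','wb')); cv2.imwrite(f'pics/{f}.png',d['img'][:,:,::-1]); return d
def load(f): return pickle.load(open(f'pics/{f}.pkl','rb'))
def foc(d): return 240/np.tan(np.radians(d['vertical_fov'])/2)
def px(d,u,v,z):
    R=np.array(d['R']);t=np.array(d['t']).ravel();f=foc(d)
    r=R.T@np.array([(u-d['cx'])/f,(v-d['cy'])/f,1]);c=-R.T@t
    return c+r*(z-c[2])/r[2]
def proj(d,X):
    c=np.array(d['R'])@np.array(X,float)+np.array(d['t']).ravel();f=foc(d)
    return np.array([d['cx']+f*c[0]/c[2],d['cy']+f*c[1]/c[2]])
def crop(f,x0,y0,x1,y1,s):
    im=cv2.imread(f'pics/{f}.png')[y0:y1,x0:x1]; cv2.imwrite(f'pics/{f}_c{x0}_{y0}.png',cv2.resize(im,None,fx=s,fy=s,interpolation=cv2.INTER_CUBIC))
E
python3 - <<'E'
from h import *
a=snap('scene','s0');b=snap('side','d0');c=snap('wrist','w0')
for d in(a,b,c): print(d['vertical_fov'],-np.array(d['R']).T@np.array(d['t']).ravel(),np.array(d['R'])[2], d.keys())
print(sense())
E
```

```text
49.84988919627257 [1450.39839432 -437.5166897   817.38065189] [-0.73867935  0.31710401 -0.5948091 ] dict_keys(['img', 'vertical_fov', 'cx', 'cy', 'R', 't'])
42.19115536532602 [  240.13603347 -1081.1327918    789.79578275] [ 0.25900386  0.80393987 -0.53534819] dict_keys(['img', 'vertical_fov', 'cx', 'cy', 'R', 't'])
67.62600701530349 [624.64543092  81.73526475 374.2372581 ] [-0.00151991 -0.31527505 -0.94899912] dict_keys(['img', 'vertical_fov', 'cx', 'cy', 'R', 't'])
{'clock': 0.15, 'qpos': array([-2.39649748e-03,  3.53490874e-01,  1.63395063e+00, -2.46204201e-05,
        1.15519531e+00, -2.39004461e-03]), 'qvel': array([ 1.86636292e-03, -1.48919238e-03, -3.68160756e-03,  3.42926049e-05,
       -6.28424971e-04,  2.20040631e-04]), 'joint_efforts': array([-7.39769093e-04, -6.05638933e+01, -3.42338884e+01, -2.29960733e-05,
        6.16452831e-03, -4.00942213e-05]), 'eef_pos': array([ 6.24653139e+02, -4.51723017e-03,  2.38738423e+02]), 'tcp_rot': array([-3.14054844e+00,  2.00185180e-05,  1.57079984e+00]), 'contact_force': array([0.74454551, 0.30702316, 0.45912827]), 'wrist_torque': array([-0.0511832 , -0.02709255, -0.02131698]), 'grasp_force': 0.0, 'opening': 1.0002497093970533}
```

View pics/s0.png

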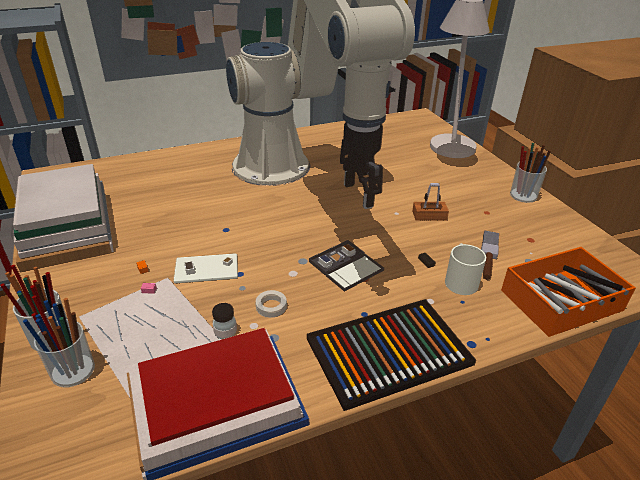

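View pics/w0.png

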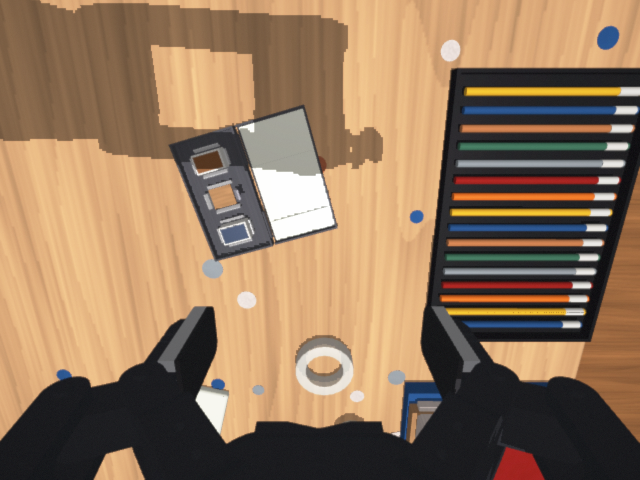

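```bash
python3 - <<'E'
from h import *
a=load('s0');w=load('w0')
for n,u,v,z in[('stand',431,212,20),('bow',433,187,100),('slabTL',179,257,10),('TR',238,254,10),('BR',237,277,10),('BL',174,281,10),('p1',190,266,20),('p2',228,262,20),('tinL',310,262,5)]: print(n,px(a,u,v,z).round())
for n,u,v,z in[('tin',222,196,8),('lidfar',305,107,9),('lidnear',336,227,9)]: print(n,px(w,u,v,z).round())
print(np.array(w['R']).round(2))
crop('w0',155,90,345,270,4)
E
```

```text
stand [455. 323.  20.]
bow [451. 318. 100.]
slabTL [ 392. -367.   10.]
TR [ 433. -228.   10.]
BR [ 518. -253.   10.]
BL [ 478. -394.   10.]
p1 [ 449. -350.   20.]
p2 [ 467. -261.   20.]
tinL [522. -68.   5.]
tin [524.   6.   8.]
lidfar [611.  92.   9.]
lidnear [643. -28.   9.]
[[ 1.   -0.   -0.  ]
 [ 0.   -0.95  0.32]
 [-0.   -0.32 -0.95]]
```

View pics/w0_c155_90.png

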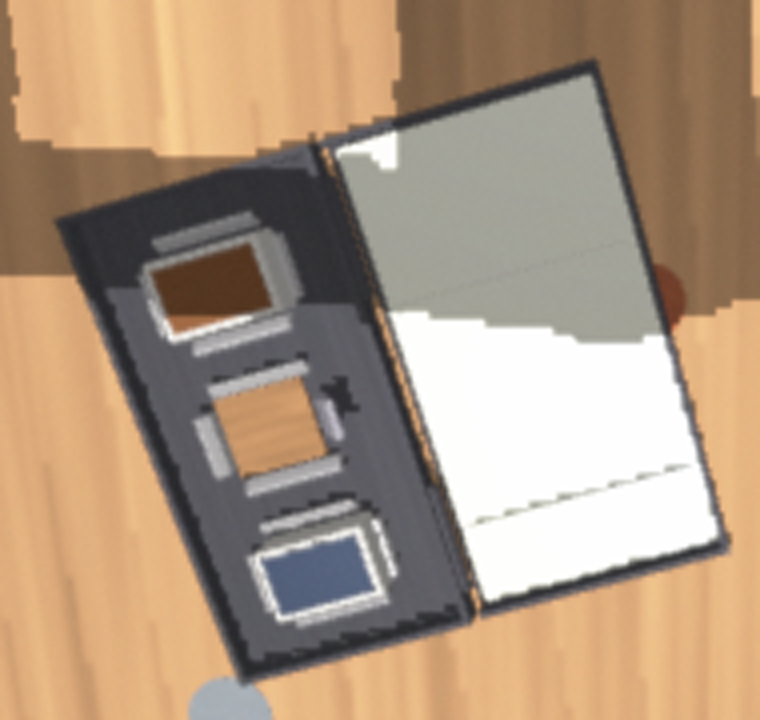

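Call:
step_arm(motion=[{"claw": 85,"delta_pos": [38,-21,0],"turn": 0},{"claw": 85,"delta_pos": [38,-21,0],"turn": 0},{"claw": 85,"delta_pos": [38,-21,0],"turn": 0},{"claw": 85,"delta_pos": [38,-21,0],"turn": 0},{"claw": 85,"delta_pos": [38,-21,0],"turn": 0},{"claw": 85,"delta_pos": [38,-21,0],"turn": 0},{"claw": 85,"delta_pos": [38,-21,0],"turn": 0},{"claw": 85,"delta_pos": [38,-21,0],"turn": 0}])

```text
clock: 0.82
eef_pos: [462.4, 293.2, 239.3]
tcp_rot: [3.142, -0.0, 1.571]
contact_force: [0.6, 0.4, 0.6]
opening: 0.991
grasp_force: 0.0
```

```bash
python3 - <<'E'
from h import *
w=snap('wrist','w1'); print(sense()['eef_pos'],proj(w,(455,323,31)),proj(w,(455,323,99)))
snap('scene','s1'); crop('s1',400,170,470,230,8)
im=np.hstack([cv2.resize(cv2.imread('pics/w1.png'),(480,360)),cv2.resize(cv2.imread('pics/s1.png')[175:225,410:450],(288,360),interpolation=2)]); cv2.imwrite('pics/m1.png',im)
E
```

```text
[459.21191724 298.85250961 239.28419059] [311.04853594 175.73035983] [309.28442764 189.00116473]
```

View pics/m1.png

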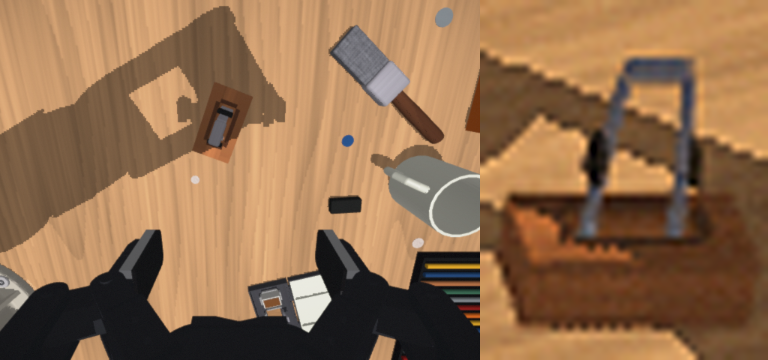

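```bash
python3 - <<'E'
from h import *
crop('w1',250,95,346,225,6)
im=cv2.imread('pics/w1_c250_95.png'); im=im[:600*780//780]; cv2.imwrite('pics/c1.png',cv2.resize(cv2.imread('pics/w1.png')[105:220,250:346],None,fx=5,fy=5,interpolation=2))
E
```

```text
(no output)
```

View pics/c1.png

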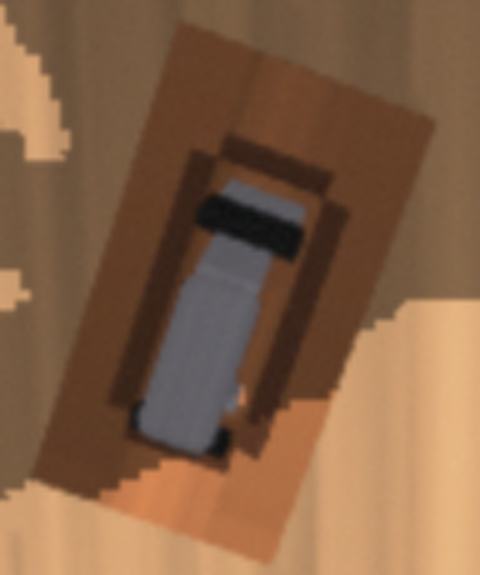

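```bash
cat >> h.py <<'E'
def quad(d,pts,z,ox,oy,s):
    P=np.array([px(d,ox+u/s,oy+v/s,z)[:2] for u,v in pts]); r=cv2.minAreaRect(P.astype(np.float32))
    e=np.diff(np.vstack([P,P[:1]]),axis=0)
    print('mean',P.mean(0).round(1),'edges',np.hypot(*e.T).round(1),'ang',np.degrees(np.arctan2(e[:,1],e[:,0])).round(1)); return P
E
python3 - <<'E'
from h import *
w=load('w1')
quad(w,[(180,20),(437,122),(270,565),(35,478)],31,250,105,5)
quad(w,[(188,270),(264,292),(210,458),(138,432)],99,250,105,5)
quad(w,[(200,192),(308,222),(298,260),(194,227)],64,250,105,5)
w=load('w0')
print('box');quad(w,[(62,220),(316,140),(470,617),(243,682)],12,155,90,4)
print('railT,B',[px(w,155+u/4,90+v/4,8).round(1) for u,v in((259,378),(293,476),(210,447),(328,418))])
E
```

```text
mean [440.5 332.1] edges [50.  90.1 49.  89.8] ang [ -20.7 -110.7  158.9   69.9]
mean [440.2 331.7] edges [11.9 27.1 11.8 26.2] ang [ -16.  -109.   159.7   71.1]
mean [446.5 349.6] edges [18.8  6.5 18.4  5.9] ang [ -15.2 -105.5  162.6   78.5]
box
mean [527.    5.5] edges [ 66.4 126.2  65.3 126.5] ang [  16.4  -75.2 -163.3  105.3]
railT,B [array([522.6,  17.5,   8. ]), array([529.3,  -8.3,   8. ]), array([508.3,  -0.6,   8. ]), array([539.6,   7.1,   8. ])]
```

Call:
step_arm(motion=[{"claw": 85,"delta_pos": [28,-16.5,0],"turn": 0},{"claw": 85,"delta_pos": [0,0,10],"turn": -0.122},{"claw": 85,"delta_pos": [0,0,10],"turn": -0.122},{"claw": 85,"delta_pos": [0,0,10],"turn": -0.122},{"claw": 85,"delta_pos": [0,0,10],"turn": -0.122},{"claw": 85,"delta_pos": [0,0,10],"turn": -0.122},{"claw": 85,"delta_pos": [0,0,0],"turn": -0.122},{"claw": 85,"delta_pos": [0,0,0],"turn": -0.122}])

```text
clock: 1.58
eef_pos: [447.1, 318.8, 188.3]
tcp_rot: [-3.14, -0.0, 2.431]
contact_force: [0.4, -0.5, -0.5]
opening: 0.993
grasp_force: 0.0
```

Call:
step_arm(motion=[{"claw": 85,"delta_pos": [0,0,0],"turn": -0.122},{"claw": 85,"delta_pos": [0,0,0],"turn": -0.122},{"claw": 85,"delta_pos": [0,0,0],"turn": -0.115},{"claw": 85,"delta_pos": [0,0,0],"turn": 0},{"claw": 85,"delta_pos": [0,0,0],"turn": 0}])

```text
clock: 2.0
eef_pos: [447.5, 319.3, 189.1]
tcp_rot: [-3.141, -0.0, 2.78]
contact_force: [0.1, 0.2, -0.0]
opening: 0.999
grasp_force: 0.0
```

```bash
python3 - <<'E'
from h import *
w=snap('wrist','w2');s=sense();print(s['eef_pos'],s['tcp_rot'],s['opening'])
p=proj(w,(440.3,332,99));print(p,proj(w,(440.3,332,31)))
x,y=p.astype(int)
x0=max(0,x-110);y0=max(0,y-85);print(x0,y0)
cv2.imwrite('pics/c2.png',cv2.resize(w['img'][y0:y0+150,x0:x0+200,::-1],None,fx=4,fy=4,interpolation=2))
E
```

```text
[447.42648063 319.37943844 189.15889244] [-3.14130066e+00 -6.38912339e-05  2.77937063e+00] 0.9932165801010152
[331.96271022 230.7472484 ] [329.06451762 206.66818196]
221 145
```

View pics/c2.png

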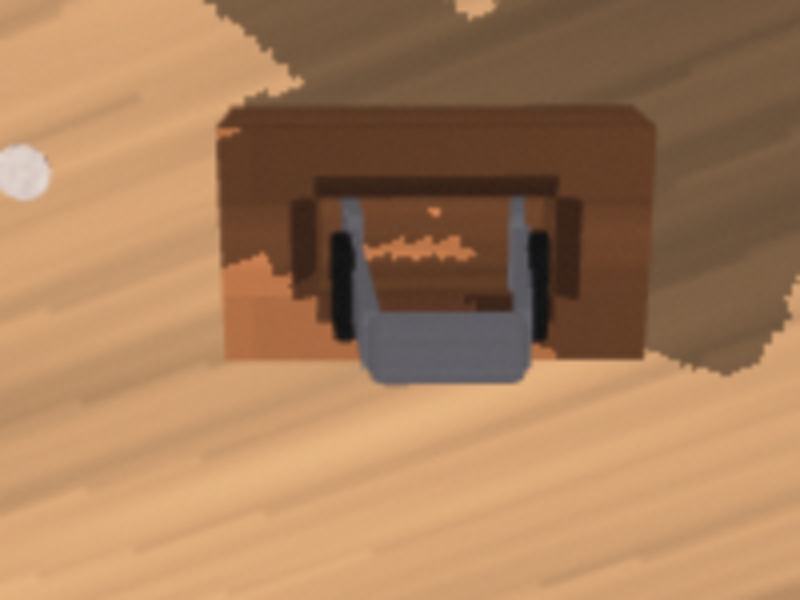

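```bash
python3 - <<'E'
from h import *
w=load('w2')
P=quad(w,[(362,312),(531,312),(530,383),(363,383)],105,221,145,4)
S=quad(w,[(218,128),(655,127),(645,358),(224,358)],31,221,145,4)
t=np.array([447.43,319.38]);y=w_yaw=2.779
X=np.array([np.cos(y),np.sin(y)]);Y=np.array([np.sin(y),-np.cos(y)])
for Q in(P,S):
  d=Q.mean(0)-t;print('tool dx,dy',d@X,d@Y)
E
```

```text
mean [439.4 332.6] edges [26.9 12.  27.1 12. ] ang [  69.2  -19.8 -110.8  159.7]
mean [440.4 332.7] edges [89.3 49.6 90.7 49.4] ang [  69.4  -19.9 -110.8  158.6]
tool dx,dy 12.203031953431895 9.468718067956486
tool dx,dy 11.343045891961197 9.943046488359458
```

Call:
step_arm(motion=[{"claw": 85,"delta_pos": [12,9.7,20],"turn": 0},{"claw": 85,"delta_pos": [0,0,30],"turn": 0},{"claw": 70,"delta_pos": [0,0,30],"turn": 0},{"claw": 60,"delta_pos": [0,0,30],"turn": 0},{"claw": 55,"delta_pos": [0,0,30],"turn": 0},{"claw": 50,"delta_pos": [0,0,0],"turn": 0},{"claw": 46,"delta_pos": [0,0,0],"turn": 0},{"claw": 46,"delta_pos": [0,0,0],"turn": 0}], force=20)

```text
clock: 2.72
eef_pos: [440.2, 333.4, 50.5]
tcp_rot: [3.141, 0.001, 2.782]
contact_force: [-0.5, 0.3, -0.1]
opening: 0.542
grasp_force: 0.0
```

```bash
python3 - <<'E'
from h import *
w=snap('wrist','w3');s=sense();print(s['eef_pos'],s['opening'],s['contact_force'])
d=snap('side','d3');x,y=proj(d,(440,332,60)).astype(int)
im=np.hstack([cv2.resize(w['img'][100:340,200:440],(400,400)),cv2.resize(d['img'][y-30:y+30,x-30:x+30],(400,400),interpolation=2)])
cv2.imwrite('pics/c3.png',im[:,:,::-1])
E
```

```text
[440.56634077 333.77824667  51.07237428] 0.5340227610257027 [-0.31914444 -0.05193786 -0.02922434]
```

View pics/c3.png

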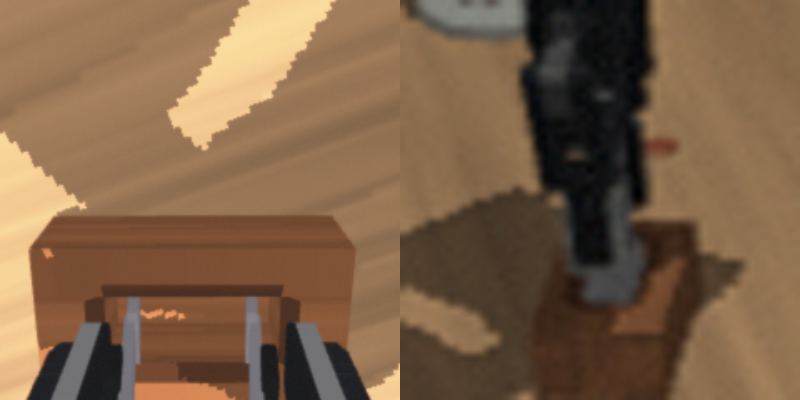

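Call:
step_arm(motion=[{"claw": 42,"delta_pos": [0,0,0],"turn": 0},{"claw": 38,"delta_pos": [0,0,0],"turn": 0},{"claw": 36,"delta_pos": [0,0,0],"turn": 0},{"claw": 36,"delta_pos": [0,0,0],"turn": 0},{"claw": 36,"delta_pos": [0,0,0],"turn": 0},{"claw": 36,"delta_pos": [0,0,0],"turn": 0}], force=30)

```text
clock: 3.32
eef_pos: [440.2, 333.4, 50.5]
tcp_rot: [3.14, 0.001, 2.784]
contact_force: [-0.1, -0.3, 7.3]
opening: 0.417
grasp_force: 5.7
```

Call:
step_arm(motion=[{"claw": 34,"delta_pos": [0,0,-5],"turn": 0},{"claw": 34,"delta_pos": [0,0,-15],"turn": 0},{"claw": 33,"delta_pos": [0,0,-25],"turn": 0},{"claw": 33,"delta_pos": [0,0,-30],"turn": 0},{"claw": 33,"delta_pos": [0,0,-30],"turn": 0},{"claw": 33,"delta_pos": [0,0,-20],"turn": 0},{"claw": 33,"delta_pos": [-5,-10,-10],"turn": 0},{"claw": 33,"delta_pos": [-10,-21,0],"turn": 0}])

```text
clock: 3.98
eef_pos: [443.8, 300.2, 187.0]
tcp_rot: [3.137, 0.003, 2.786]
contact_force: [-0.2, 0.6, -0.8]
opening: 0.394
grasp_force: 13.1
```

Call:
step_arm(motion=[{"claw": 33,"delta_pos": [-16,-34,0],"turn": 0},{"claw": 33,"delta_pos": [-16,-34,0],"turn": 0},{"claw": 33,"delta_pos": [-16,-34,0],"turn": 0},{"claw": 33,"delta_pos": [-16,-34,0],"turn": 0},{"claw": 33,"delta_pos": [-16,-34,0],"turn": 0},{"claw": 33,"delta_pos": [-16,-34,0],"turn": 0},{"claw": 33,"delta_pos": [-16,-34,0],"turn": 0},{"claw": 33,"delta_pos": [-16,-34,0],"turn": 0}])

```text
clock: 4.65
eef_pos: [465.9, -3.2, 183.8]
tcp_rot: [-3.141, -0.001, 2.784]
contact_force: [0.7, 0.2, -1.2]
opening: 0.389
grasp_force: 13.1
```

Call:
step_arm(motion=[{"claw": 33,"delta_pos": [-16,-34,0],"turn": 0},{"claw": 33,"delta_pos": [-16,-34,0],"turn": 0},{"claw": 33,"delta_pos": [-16,-34,0],"turn": 0},{"claw": 33,"delta_pos": [-16,-34,0],"turn": 0},{"claw": 33,"delta_pos": [-16,-34,0],"turn": 0},{"claw": 33,"delta_pos": [-16,-34,0],"turn": 0},{"claw": 33,"delta_pos": [-16,-34,0],"turn": 0},{"claw": 33,"delta_pos": [-16,-34,0],"turn": 0}])

```text
clock: 5.32
eef_pos: [490.3, -302.5, 183.6]
tcp_rot: [3.141, -0.002, 2.783]
contact_force: [0.8, -0.2, -0.1]
opening: 0.393
grasp_force: 13.1
```

Call:
step_arm(motion=[{"claw": 33,"delta_pos": [-8,-17,0],"turn": 0},{"claw": 33,"delta_pos": [0,0,0],"turn": 0},{"claw": 33,"delta_pos": [0,0,0],"turn": 0}])

```text
clock: 5.57
eef_pos: [492.0, -320.0, 183.4]
tcp_rot: [3.141, -0.002, 2.782]
contact_force: [0.3, -0.1, -1.4]
opening: 0.388
grasp_force: 13.1
```

```bash
python3 - <<'E'
from h import *
w=snap('wrist','w4');s=sense();print(s['clock'],s['eef_pos'],s['tcp_rot'],s['opening'],s['grasp_force'],s['contact_force'],s['qpos'])
for p in((449,-350,26),(467,-261,21),(455,-310,10)):print(proj(w,p))
E
```

```text
5.6167 [ 492.09580593 -318.93697083  183.43051696] [ 3.14096498e+00 -2.11197476e-03  2.78264726e+00] 0.39163961666173014 13.091950714588165 [-0.11001151 -0.13506249 -0.17737707] [-5.77698287e-01  3.53691259e-01  1.76855990e+00  1.81017946e-04
  1.02153936e+00 -1.78964323e+00]
[265.12945969 185.30775098]
[374.14801753 166.62489502]
[313.45302839 172.16308809]
```

View pics/w4.png

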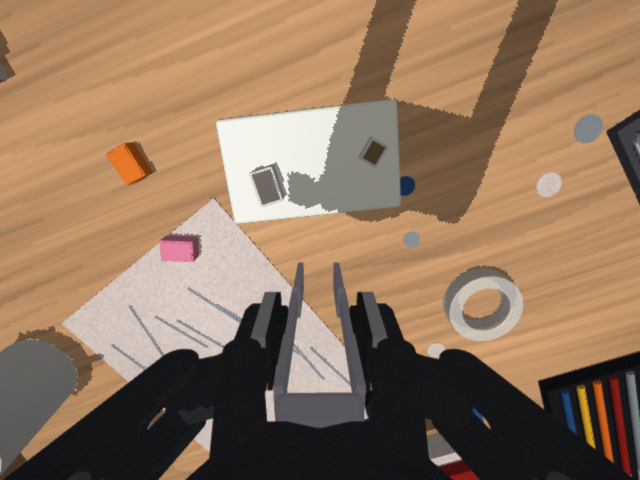

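```bash
python3 - <<'E'
from h import *
w=load('w4'); im=w['img'][155:215,240:300].astype(int)
print(im[30,27],im[5,5])
b=cv2.resize(w['img'][155:215,240:300],None,fx=8,fy=8,interpolation=2)
m=((b.astype(int)-(np.array(im[30,27]))) **2).sum(2)<1500
n,l,st,c=cv2.connectedComponentsWithStats(m.astype(np.uint8)); k=l[31*8-4,27*8+4]; print(st[k],c[k])
pts=np.argwhere(l==k)[:,::-1]; 
P=np.array([px(w,240+(u+.5)/8-.5,155+(v+.5)/8-.5,26)[:2] for u,v in pts[::5]])
r=cv2.minAreaRect(P.astype(np.float32));print(r, P.mean(0)); q=cv2.boxPoints(r);e=np.diff(q,axis=0);print(np.degrees(np.arctan2(e[:,1],e[:,0])),np.hypot(*e.T))
# full picture crop incl. tips
cv2.imwrite('pics/c4.png',cv2.resize(w['img'][155:290,235:355,::-1],None,fx=4.4,fy=4.4,interpolation=2))
E
```

```text
[113 104  98] [245 244 238]
[  100   118   218   276 36120] [208.82738095 255.49861573]
((450.2760314941406, -349.77325439453125), (15.926891326904297, 25.87491798400879), 86.18024444580078) [ 450.11192209 -349.99175489]
[ -3.819801  86.18017  176.18019 ] [25.874926 15.926862 25.874926]
```

View pics/c4.png

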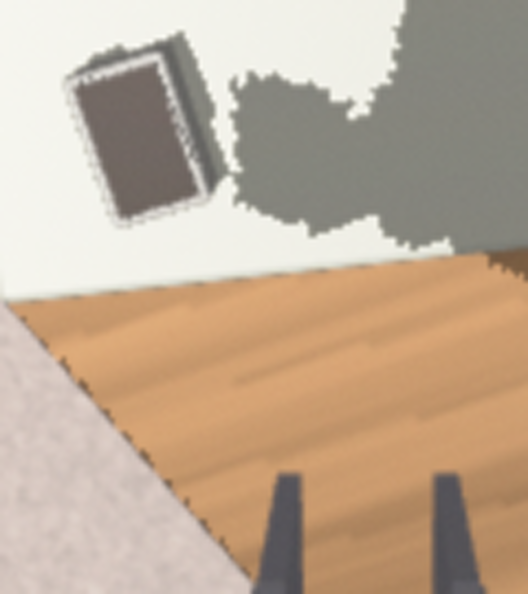

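```bash
cat >> h.py <<'E'
def tool(yaw,d):
    X=np.array([np.cos(yaw),np.sin(yaw)]);Y=np.array([np.sin(yaw),-np.cos(yaw)]); d=np.array(d)
    return (d@X).round(2),(d@Y).round(2)
E
python3 - <<'E'
from h import *
w=load('w4');t=np.array([492.1,-319.0]);y=2.7826
for z in(136,139,142):
  for u in (277,302,433,460): print(z,tool(y,px(w,235+u/4.4,155+474/4.4,z)[:2]-t))
d=np.array([450.2,-349.9])-t; y2=np.radians(86.2+90)
print('pan',tool(y,d),'turn',y-y2)
E
```

```text
136 (np.float64(5.92), np.float64(-11.76))
136 (np.float64(5.92), np.float64(-8.63))
136 (np.float64(5.89), np.float64(7.77))
136 (np.float64(5.88), np.float64(11.15))
139 (np.float64(7.15), np.float64(-11.58))
139 (np.float64(7.15), np.float64(-8.5))
139 (np.float64(7.12), np.float64(7.63))
139 (np.float64(7.11), np.float64(10.96))
142 (np.float64(8.38), np.float64(-11.4))
142 (np.float64(8.38), np.float64(-8.37))
142 (np.float64(8.35), np.float64(7.5))
142 (np.float64(8.34), np.float64(10.77))
pan (np.float64(28.37), np.float64(-43.65)) turn -0.2926701420140083
```

Call:
step_arm(motion=[{"claw": 34,"delta_pos": [14.5,-21.6,0],"turn": 0},{"claw": 35,"delta_pos": [14.5,-21.6,0],"turn": 0},{"claw": 36,"delta_pos": [0,0,15],"turn": -0.0976},{"claw": 36.5,"delta_pos": [0,0,20],"turn": -0.0976},{"claw": 36.5,"delta_pos": [0,0,20],"turn": -0.0976},{"claw": 36.5,"delta_pos": [0,0,20],"turn": 0},{"claw": 36.5,"delta_pos": [0,0,0],"turn": 0},{"claw": 36.5,"delta_pos": [0,0,0],"turn": 0}])

```text
clock: 6.28
eef_pos: [450.3, -347.9, 108.7]
tcp_rot: [3.14, -0.002, 3.077]
contact_force: [0.1, 0.1, 0.0]
opening: 0.429
grasp_force: 7.1
```

```bash
python3 - <<'E'
from h import *
w=snap('wrist','w5');s=sense();print(s['clock'],s['eef_pos'],s['tcp_rot'],s['opening'],s['grasp_force'],s['contact_force'])
b=cv2.resize(w['img'],None,fx=4,fy=4,interpolation=2)
c=proj(w,(450.2,-349.9,26));u,v=c.astype(int);print(c)
m=((w['img'].astype(int)-w['img'][v,u].astype(int))**2).sum(2)<1500
n,l,st,ce=cv2.connectedComponentsWithStats(m.astype(np.uint8));k=l[v,u];print(w['img'][v,u],st[k],ce[k])
P=np.array([px(w,a,bb,26)[:2] for bb,a in np.argwhere(l==k)]);r=cv2.minAreaRect(P.astype(np.float32));print(r)
t=s['eef_pos'][:2];print('dx,dy',tool(s['tcp_rot'][2],np.array(r[0])-t))
cv2.imwrite('pics/c5.png',cv2.resize(w['img'][v-80:v+100,u-100:u+100,::-1],None,fx=3.3,fy=3.3,interpolation=2))
print(u-100,v-80)
E
```

```text
6.3333 [ 451.14538039 -348.64603506  109.72560427] [ 3.14117957e+00 -5.10364245e-04  3.07690776e+00] 0.4272835539297359 7.093273848295212 [ 0.47795752  0.7090702  -1.07344086]
[314.20392449 250.66964867]
[44 39 38] [302 233  25  35 762] [314.71653543 248.1824147 ]
((449.910888671875, -349.98126220703125), (15.527155876159668, 23.61664390563965), 86.65351104736328)
dx,dy (np.float64(1.15), np.float64(-1.41))
214 170
```

```bash
python3 - <<'E'
from h import *
w=load('w5');t=np.array([450.5,-348.2]);y=3.077
X=np.array([np.cos(y),np.sin(y)]);Y=np.array([np.sin(y),-np.cos(y)])
for s in(-1,1):
  for o in (12.5,15.5): print(proj(w,[*(t+8*X+s*o*Y),64.5]).round(1))
g=w['img'][220:300:2,270:360].astype(int).mean(2)
for i,r in enumerate(g): print(220+2*i,''.join(' .:-=+*#%@'[::-1][min(9,int(x/26))] for x in r))
E
```

```text
[293.6 261.9]
[288.  261.9]
[339.8 261.9]
[345.3 261.9]
220 ===========================-         -====================================================
222 ============================.     -=======================================================
224 =============================-=+++++++++++++++++++++++++++++==============================
226 -============================+++++++++++++++++++++++++++++++==============================
228 -============================+++++++++++++++++++++++++++++++==============================
230 -============================-::=++++++++++++++++++++++++++++=============================
232 ================================*************************++++=============================
234 =============================+++#%%%%%%%%%%%%%%%%%%%%%%%#++++=============================
236 =============================+++#%%%%%%%%%%%%%%%%%%%%%%%#++++=============================
238 =============================+++#%%%%%%%%%%%%%%%%%%%%%%%#+++==============================
240 =============================+++#%%%%%%%%%%%%%%%%%%%%%%%#+++==============================
[... 2055 characters left out ...]
...............-********=..........
286 -----------------=********+=------------------:::.....................-********+..........
288 ----------------=+********+-----------------------------:::::.........-********+=:........
290 ----------------+*********+-----------------------------------------:-=**********=........
292 ++****+--------=**********+-------------------------------------------=**********+::......
294 *#%@@@#=-------=**********+-------------------------------------------=***********=-------
296 *#@@@@%*-------+**********=--------------------------------------------***********+-------
298 #%@@@@%*-------+**********=--------------------------------------------+**********+-------
```

```bash
python3 - <<'E'
from h import *
w=load('w5');y=3.077
T=np.mean([px(w,u,262.2,64.5)[:2] for u in(293.8,299.7,344.6,351)],0)
for u in(293.8,299.7,344.6,351): print(tool(y,px(w,u,262.2,64.5)[:2]-T))
# pan: tablet edge columns ~301.5..326.5 at rows 232.5..268
P=np.mean([px(w,u,v,26)[:2] for u,v in((301.8,232),(326.5,232),(302,268.5),(326.8,268.5))],0)
print(T,P,'edges',[tool(y,px(w,u,v,26)[:2]-P) for u,v in((301.8,232),(326.5,268.5))],'pan-tips',tool(y,P-T))
print(sense()['eef_pos'])
E
```

```text
(np.float64(0.02), np.float64(-15.41))
(np.float64(0.02), np.float64(-12.22))
(np.float64(-0.02), np.float64(12.08))
(np.float64(-0.02), np.float64(15.55))
[ 442.89407618 -344.66837739] [ 450.12769773 -349.84660598] edges [(np.float64(12.64), np.float64(-7.92)), (np.float64(-12.65), np.float64(8.03))] pan-tips (np.float64(-7.55), np.float64(-4.7))
[ 451.14538039 -348.64603506  109.72560427]
```

Call:
step_arm(motion=[{"claw": 37.2,"delta_pos": [0.4,-4.6,0],"turn": 0},{"claw": 37.2,"delta_pos": [0,0,10],"turn": 0},{"claw": 37.2,"delta_pos": [0,0,8],"turn": 0},{"claw": 37.2,"delta_pos": [0,0,0],"turn": 0},{"claw": 37.2,"delta_pos": [0,0,0],"turn": 0},{"claw": 37.2,"delta_pos": [0,0,0],"turn": 0}])

```text
clock: 6.83
eef_pos: [450.4, -354.0, 91.2]
tcp_rot: [3.141, -0.0, 3.076]
contact_force: [0.2, -0.4, -0.4]
opening: 0.431
grasp_force: 6.6
```

```bash
python3 - <<'E'
from h import *
w=snap('wrist','w6');s=sense();print(s['clock'],s['eef_pos'],s['tcp_rot'],s['opening'],s['grasp_force'],s['contact_force'])
g=w['img'][230:300:2,270:370].astype(int).mean(2)
for i,r in enumerate(g): print(230+2*i,''.join(' .:-=+*#%@'[::-1][min(9,int(x/26))] for x in r))
print(proj(w,(450.1,-349.85,26)))
E
```

```text
6.8833 [ 450.47887031 -354.1125911    91.35439789] [3.14156928e+00 1.65775560e-05 3.07645146e+00] 0.4336603363858704 6.557512655854225 [ 0.31343521  0.2364749  -1.12597664]
230 +===================-          -=======+++++++++++++++++++++++++++++++==============================
232 +====================------===========+++++++++++++++++++++++++++++++++=============================
234 +=====================================+++++++++++++++++++++++++++++++++=============================
236 ======================================++++++++++++++++++++++++++++++++++============================
238 ======================================++++++++++++++++++++++++++++++++++============================
240 ======================================+++**#########################*+++============================
242 ======================================+++#%%%%%%%%%%%%%%%%%%%%%%%%%%*+++============================
244 ======================================+++#%%%%%%%%%%%%%%%%%%%%%%%%%%*+++============================
246 ======================================+++#%%%%%%%%%%%%%%%%%%%%%%%%%%*+++===========
[... 2075 characters left out ...]
.............:+********===================
288 ---::::........:++*******-.... .... ...... . ..........................:+*******+=-=================
290 ---------------+*********-........ ... ....... ........................:+*********=.........-=======
292 +*****=-------=**********=-::::.........................................+*********+.........=+++====
294 *%@@@%*=------+**********=-------------::::........................... .=**********-.......-#@@@%***
296 #%@@@%*=-----=+**********=-------------------------:::..................=**********-.......+%@@@@#**
298 %@@@@%#------=***********-------------------------------------::::......-**********+.......+%@@@@%**
[324.37639899 259.68279206]
```

```bash
python3 - <<'E'
from h import *
w=load('w6');y=3.0765
U=(292.5,298.5,345,351)
T=np.mean([px(w,u,262.5,47)[:2] for u in U],0)
print([tool(y,px(w,u,262.5,47)[:2]-T)[1] for u in U])
P=np.mean([px(w,u,v,26)[:2] for u,v in((311,240.5),(338.2,240.5),(311.8,280),(338.3,280))],0)
print(T,P,'pan-tips',tool(y,P-T), 'tips-tcp',tool(y,T-np.array([450.45,-354.05])))
E
```

```text
[np.float64(-15.83), np.float64(-12.59), np.float64(12.59), np.float64(15.83)]
[ 443.18726456 -351.20032242] [ 450.72515947 -349.61370439] pan-tips (np.float64(-7.42), np.float64(2.07)) tips-tcp (np.float64(7.43), np.float64(2.37))
```

Call:
step_arm(motion=[{"claw": 37.2,"delta_pos": [0.6,2,0],"turn": 0},{"claw": 37.2,"delta_pos": [0,0,8],"turn": 0},{"claw": 37.2,"delta_pos": [0,0,8],"turn": 0},{"claw": 37.2,"delta_pos": [0,0,7],"turn": 0},{"claw": 37.2,"delta_pos": [0,0,4.5],"turn": 0},{"claw": 37.2,"delta_pos": [0,0,0],"turn": 0},{"claw": 37.2,"delta_pos": [0,0,0],"turn": 0}])

```text
clock: 7.47
eef_pos: [449.7, -351.8, 63.2]
tcp_rot: [3.141, -0.001, 3.077]
contact_force: [0.7, -0.6, -0.2]
opening: 0.437
grasp_force: 6.6
```

```bash
python3 - <<'E'
from h import *
w=snap('wrist','w7');s=sense();print(s['clock'],s['eef_pos'],s['tcp_rot'],s['opening'],s['grasp_force'],s['contact_force'])
g=w['img'][240:300:3,270:380].astype(int).mean(2)
for i,r in enumerate(g): print(240+3*i,''.join(' .:-=+*#%@'[::-1][min(9,int(x/26))] for x in r))
E
```

```text
7.5167 [ 449.95953682 -352.01505793   63.58939467] [ 3.14140522e+00 -2.92480120e-04  3.07657908e+00] 0.4379779498454648 6.5568481385707855 [-0.34067214  0.55943499  0.40721065]
240 =====-                         -==============================================================================
243 =========-           -========================================================================================
246 =========-           -============+++++++++++++++++++++++++++++++++++=========================================
249 ==========--=====================+++++++++++++++++++++++++++++++++++++========================================
252 =================================+++++++++++++++++++++++++++++++++++++========================================
255 ================================+++++++++++++++++++++++++++++++++++++++=======================================
258 ================================+++++++++++++++++++++++++++++++++++++++=======================================
261 ================================++++#%%%%%%%%%%%%%%%%%%%%%%%%%%%%%#++++=======================================
264
[... 676 characters left out ...]
==========
282 ======-.         =*******+======++++#%%%%%%%%%%%%%%%%%%%%%%%%%%%%%#+++==********+=============================
285                 .+*******-. -=-.-=++#%%%%%%%%%%%%%%%%%%%%%%%%%%%%%*+++++*********=============================
288                :=+++++***-.     .=++#%%%%%%%%%%%%%%%%%%%%%%%%%%%%%*+++=+*********++===========================
291  .....        .+***+*****-.     .=++#%%%%%%%%%%%%%%%%%%%%%%%%%%%%%*+++==***++++++**===========================
294 *%@@@#=.     .-*********+:.    ..=++#%%%%%%%%%%%%%%%%%%%%%%%%%%%%%*+++==+**********+=======*%@@@%************=
297 %@@@@%+.     .=*******+*+.     ..=++*%%%%%%%%%%%%%%%%%%%%%%%%%%%%#*+++==+**********+=======#%@@@@%************
```

Call:
step_arm(motion=[{"claw": 35,"delta_pos": [0,0.7,0],"turn": 0},{"claw": 34,"delta_pos": [0,0,0],"turn": 0},{"claw": 30,"delta_pos": [0,0,0],"turn": 0},{"claw": 20,"delta_pos": [0,0,0],"turn": 0},{"claw": 20,"delta_pos": [0,0,0],"turn": 0},{"claw": 20,"delta_pos": [0,0,0],"turn": 0}], force=62)

```text
clock: 8.02
eef_pos: [450.3, -351.5, 64.2]
tcp_rot: [-3.141, 0.001, 3.077]
contact_force: [-0.6, 0.3, 5.4]
opening: 0.392
grasp_force: 61.8
```

Call:
step_arm(motion=[{"claw": 20,"delta_pos": [0,0,-5],"turn": 0},{"claw": 20,"delta_pos": [0,0,-15],"turn": 0},{"claw": 20,"delta_pos": [0,0,-25],"turn": 0},{"claw": 20,"delta_pos": [0,0,-30],"turn": 0},{"claw": 20,"delta_pos": [0,0,-25],"turn": -0.04},{"claw": 20,"delta_pos": [0,10,-15],"turn": 0},{"claw": 20,"delta_pos": [-6,20,0],"turn": 0},{"claw": 20,"delta_pos": [-8,30,0],"turn": 0}])

```text
clock: 8.68
eef_pos: [465.9, -293.0, 180.4]
tcp_rot: [-3.139, 0.002, 3.114]
contact_force: [0.4, -0.2, -1.4]
opening: 0.393
grasp_force: 61.7
```

Call:
step_arm(motion=[{"claw": 20,"delta_pos": [-7,33,0],"turn": -0.04},{"claw": 20,"delta_pos": [-7,33,0],"turn": -0.04},{"claw": 20,"delta_pos": [-7,33,0],"turn": -0.04},{"claw": 20,"delta_pos": [-7,33,0],"turn": -0.04},{"claw": 20,"delta_pos": [-7,33,0],"turn": -0.04},{"claw": 20,"delta_pos": [-7,33,0],"turn": -0.04},{"claw": 20,"delta_pos": [-7,33,0],"turn": -0.04},{"claw": 20,"delta_pos": [-7,33,0],"turn": 0}])

```text
clock: 9.35
eef_pos: [490.5, -22.6, 179.0]
tcp_rot: [-3.142, 0.0, -2.884]
contact_force: [0.8, -0.5, -1.3]
opening: 0.392
grasp_force: 61.7
```

Call:
step_arm(motion=[{"claw": 20,"delta_pos": [0,25,0],"turn": 0},{"claw": 20,"delta_pos": [0,10,0],"turn": 0},{"claw": 20,"delta_pos": [0,0,0],"turn": 0},{"claw": 20,"delta_pos": [0,0,0],"turn": 0}])

```text
clock: 9.68
eef_pos: [481.9, 9.6, 178.9]
tcp_rot: [-3.141, 0.0, -2.885]
contact_force: [-0.3, -1.5, -1.2]
opening: 0.393
grasp_force: 61.8
```

```bash
python3 - <<'E'
from h import *
w=snap('wrist','w8');s=sense();print(s['clock'],s['eef_pos'],s['tcp_rot'],s['opening'],s['grasp_force'],s['contact_force'])
for q in((526,4.6,5),(540,-30,12)):print(proj(w,q),'x')
print(tool(s['tcp_rot'][2],np.array([526,4.6])-s['eef_pos'][:2]))
E
```

```text
9.7333 [482.14838419   9.01817883 178.92076445] [-3.14104921e+00  2.00515441e-04 -2.88626371e+00] 0.38764634280649435 61.78760647773743 [ 0.52654204  0.13159872 -0.44681617]
[300.63034306 257.52349739] x
[259.81819001 265.22631539] x
(np.float64(-41.31), np.float64(-15.35))
```

Call:
step_arm(motion=[{"claw": 20,"delta_pos": [-15,-3,0],"turn": 0},{"claw": 20,"delta_pos": [-25,-5,0],"turn": 0},{"claw": 20,"delta_pos": [-25,-5,0],"turn": 0},{"claw": 20,"delta_pos": [-15,-2,0],"turn": 0},{"claw": 20,"delta_pos": [0,0,0],"turn": 0},{"claw": 20,"delta_pos": [0,0,0],"turn": 0},{"claw": 20,"delta_pos": [0,0,0],"turn": 0}])

```text
clock: 10.32
eef_pos: [562.1, 14.3, 178.3]
tcp_rot: [3.141, -0.002, -2.888]
contact_force: [-0.3, -0.6, -1.0]
opening: 0.393
grasp_force: 61.8
```

```bash
python3 - <<'E'
from h import *
w=snap('wrist','w8');s=sense();print(s['clock'],s['eef_pos'],s['tcp_rot'],s['opening'],s['grasp_force'],s['contact_force'])
print(proj(w,(526,4.6,5)),proj(w,(*s['eef_pos'][:2],130)))
cv2.imwrite('pics/c8.png',cv2.resize(w['img'][130:300,230:430,::-1],None,fx=3.5,fy=3.5,interpolation=2))
E
```

```text
10.3667 [561.92494816  14.552053   178.44475731] [ 3.14139383e+00 -1.44261512e-03 -2.88747918e+00] 0.3941071723153816 61.79385781288147 [-0.01473441  0.78500274 -1.26330912]
[317.22487658 172.56110154] [317.86135322 271.51776835]
```

View pics/c8.png

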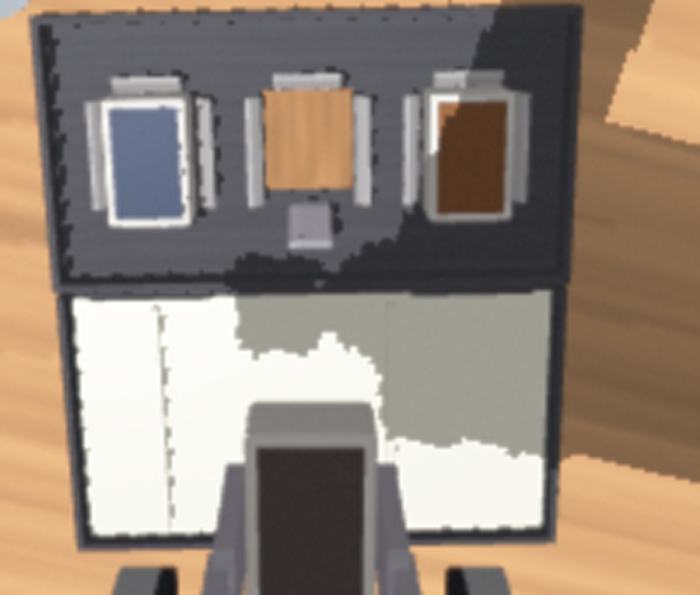

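```bash
python3 - <<'E'
from h import *
w=load('w8');t=np.array([562.0,14.45]);y=-2.8875
g=lambda u,v,z:px(w,230+u/3.5,130+v/3.5,z)[:2]
P=quad(w,[(33,15),(582,8),(572,284),(56,288)],12,230,130,3.5); C=P.mean(0);print('box c in tool',tool(y,C-t))
for n,u,v,z in[('railL',246,152,9.5),('railR',371,152,9.5),('railLi',264,152,3),('railRi',354,152,3),('railtop',255,97,9.5),('railbot',255,207,9.5),('stopface',308,88,4),('stoptop',308,73,12),('clip low',310,203,10),('clip top',310,247,23),('cardend',308,190,5),('blueL',108,160,19),('blueR',190,160,19),('panA',150,163,19),('panB',469,152,19),('pbotL',250,403,125),('pbotR',377,403,125),('ptopL',247,433,141),('ptopR',379,433,141),('tabL',257,447,141),('tabR',366,447,141)]: print(n,tool(y,g(u,v,z)-t))
e=P[1]-P[0];e2=P[2]-P[3];print([np.degrees(np.arctan2(*(a[::-1]))) for a in(e,e2)],np.degrees(y)-90+360)
E
```

```text
mean [525.7   5.9] edges [127.   65.7 127.9  65.1] ang [ 105.2   16.3  -75.  -164.4]
box c in tool (np.float64(37.24), np.float64(0.84))
railL (np.float64(37.24), np.float64(-14.79))
railR (np.float64(37.22), np.float64(15.4))
railLi (np.float64(36.3), np.float64(-10.67))
railRi (np.float64(36.28), np.float64(11.52))
railtop (np.float64(50.26), np.float64(-12.43))
railbot (np.float64(23.85), np.float64(-12.81))
stopface (np.float64(51.84), np.float64(0.2))
stoptop (np.float64(56.04), np.float64(0.2))
clip low (np.float64(24.91), np.float64(0.66))
clip top (np.float64(16.83), np.float64(0.64))
cardend (np.float64(27.23), np.float64(0.17))
blueL (np.float64(36.76), np.float64(-46.69))
blueR (np.float64(36.75), np.float64(-27.47))
panA (np.float64(36.05), np.float64(-36.88))
panB (np.float64(38.56), np.float64(37.86))
pbotL (np.float64(13.91), np.float64(-9.07))
pbotR (np.float64(13.89), np.float64(11.24))
ptopL (np.float64(14.89), np.float64(-8.78))
ptopR (np.float64(14.87), np.float64(10.69))
tabL (np.float64(12.67), np.float64(-7.34))
tabR (np.float64(12.66), np.float64(8.8))
[np.float64(105.22350693730385), np.float64(104.96594709233278)] 104.55843665597479
```

Call:
step_arm(motion=[{"claw": 20,"delta_pos": [15,0,0],"turn": -0.009},{"claw": 20,"delta_pos": [15,-0.4,10],"turn": 0},{"claw": 20,"delta_pos": [7.3,0,20],"turn": 0},{"claw": 20,"delta_pos": [0,0,25],"turn": 0},{"claw": 20,"delta_pos": [0,0,25],"turn": 0},{"claw": 20,"delta_pos": [0,0,12],"turn": 0},{"claw": 20,"delta_pos": [0,0,0],"turn": 0},{"claw": 20,"delta_pos": [0,0,0],"turn": 0}])

```text
clock: 11.03
eef_pos: [526.2, 5.2, 86.7]
tcp_rot: [3.141, -0.002, -2.878]
contact_force: [0.2, -0.6, -0.4]
opening: 0.393
grasp_force: 61.8
```

```bash
python3 - <<'E'
from h import *
w=snap('wrist','w9');s=sense();print(s['clock'],s['eef_pos'],s['tcp_rot'],s['opening'],s['grasp_force'],s['contact_force'])
print(proj(w,(525.7,5.4,5)))
g=w['img'][226:300:2,255:385].astype(int).mean(2)
for i,r in enumerate(g): print(226+2*i,''.join(' .:-=+*#%@'[::-1][min(9,int(x/26))] for x in r))
E
```

```text
11.0833 [527.07223532   5.23005212  87.46554547] [-3.14148505e+00  2.19902726e-04 -2.87772205e+00] 0.3935761537918501 61.79293513298035 [ 0.50936878  0.60970427 -0.72519824]
[318.0258084  250.12292821]
226 -------------=+*********************************+-::::::::::::::::::::====+*##%###############################++==================
228 :::::::::::::=+*#********************************-::::::::::::::::::::=++++*#################################*++++++++++++++++++++
230 --------------=+++#######*******************#*=------:---=-=======+++++++++*****#*####################**###++===++================
232 =================+*#+++*#########*********+++**=-------=+************************++**###%###########**+++#*+======================
234 ================++**-::--+#%#######%##=::---=*=-=+===--=+************************+++++*############*+++++#*++=====================
236 --------------==++*#*+=::+########%###=.:---=*=-=*****++************************++++=+*############++=+++#*++=====================
238               .==++#+++==+#####%######*==---=+==+********************************+++
[... 3396 characters left out ...]
%%%#%%###%###%%%##%#%%###
290 **********************************+++++++++*++==+##%%#%%#%%#%%#%%#%%#%##%%####*===+*+++++++++*####################################
292 *********************%%%%#*****##*++++++++++++==+###%%#%##%%#%%%%#%%%%%%##%%%#*===++++++++++++#####%%%%%%%%************#%#%#%%%%%%
294 %%%%%#%#*++++++++++*#%%%@%%%%%%%#*+++++++++*++==+##%%##%%#%###%#%###%##%%#####*===+*++++++++++*#%%%%%%%%%%%#*++++++++++*#%%%%%%%%%
296 %%%%%%%#*++++++++++*%%@%@%%%%%%%#*+++++++++**+==+###%%#%#####%%#%#%%%#%%%%%#%#*===**++++++++++*#%%%%%%%%%@%%*++++++++++*#%%%%%%%%%
298 %%%%%%#*++++++++++*#%%@%@%%%%%%##++++++++++**+===##%#%##%%#%##%%%##%%%%#%%#%##*===**+++++++++++#%%%%%%%@%%%%#*++++++++++*#%%%%%%%%
```

```bash
python3 - <<'E'
from h import *
w=load('w9');t=np.array([526.5,5.2]);y=-2.878
for n,u,v,z in[('railL',294.5,240,9.5),('railR',340.5,240,9.5),('nL',280.3,246,9.5),('nR',354.3,246,9.5),('tabL',302.8,257.5,50),('tabR',333.8,257.5,50),('pbot',318,243.5,34),('stop face',318,232,4),('stop face',318,230,4)]: print(n,tool(y,px(w,u,v,z)[:2]-t))
g=w['img'][205:250,318].astype(int); print([tuple(x) for x in g])
# row 244 corners of pan bottom
E
```

```text
railL (np.float64(9.16), np.float64(-14.35))
railR (np.float64(9.15), np.float64(14.51))
nL (np.float64(5.17), np.float64(-23.39))
nR (np.float64(5.15), np.float64(23.29))
tabL (np.float64(13.34), np.float64(-7.44))
tabR (np.float64(13.33), np.float64(8.57))
pbot (np.float64(15.4), np.float64(0.4))
stop face (np.float64(12.69), np.float64(0.39))
stop face (np.float64(14.03), np.float64(0.39))
[(np.int64(98), np.int64(99), np.int64(107)), (np.int64(99), np.int64(99), np.int64(105)), (np.int64(96), np.int64(96), np.int64(104)), (np.int64(97), np.int64(96), np.int64(103)), (np.int64(98), np.int64(96), np.int64(103)), (np.int64(96), np.int64(95), np.int64(103)), (np.int64(96), np.int64(95), np.int64(102)), (np.int64(99), np.int64(99), np.int64(103)), (np.int64(98), np.int64(98), np.int64(104)), (np.int64(97), np.int64(96), np.int64(103)), (np.int64(98), np.int64(96), np.int64(103)), (np.int64(99), np.int64(98), np.int64(104)), (np.int64(101), np.int64(99), np.int64(106)), (np.int64(99), np.int64(98), np.int64(104)), (np.int64(97), np.int64(96), np.int64(103)), (np.int64(95), np.int64(94)
[... 642 characters left out ...]
np.int64(62)), (np.int64(117), np.int64(88), np.int64(61)), (np.int64(118), np.int64(89), np.int64(63)), (np.int64(118), np.int64(89), np.int64(63)), (np.int64(118), np.int64(89), np.int64(65)), (np.int64(118), np.int64(89), np.int64(65)), (np.int64(119), np.int64(90), np.int64(65)), (np.int64(120), np.int64(91), np.int64(65)), (np.int64(119), np.int64(88), np.int64(64)), (np.int64(120), np.int64(92), np.int64(68)), (np.int64(127), np.int64(111), np.int64(96)), (np.int64(134), np.int64(131), np.int64(126)), (np.int64(137), np.int64(134), np.int64(132)), (np.int64(136), np.int64(134), np.int64(131)), (np.int64(136), np.int64(133), np.int64(131)), (np.int64(136), np.int64(134), np.int64(131))]
```

Call:
step_arm(motion=[{"claw": 20,"delta_pos": [-1.2,-0.5,0],"turn": 0},{"claw": 20,"delta_pos": [0,0,5],"turn": 0},{"claw": 20,"delta_pos": [0,0,5],"turn": 0},{"claw": 20,"delta_pos": [0,0,4],"turn": 0},{"claw": 20,"delta_pos": [0,0,2],"turn": 0},{"claw": 20,"delta_pos": [0,0,2],"turn": 0},{"claw": 20,"delta_pos": [0,0,0],"turn": 0},{"claw": 20,"delta_pos": [0,0,0],"turn": 0}])

```text
clock: 11.75
eef_pos: [528.0, 5.3, 68.4]
tcp_rot: [3.141, -0.001, -2.878]
contact_force: [-1.3, 0.6, -0.7]
opening: 0.394
grasp_force: 62.4
```

Call:
step_arm(motion=[{"claw": 20,"delta_pos": [0,0,1],"turn": 0},{"claw": 20,"delta_pos": [0,0,1],"turn": 0},{"claw": 20,"delta_pos": [0,0,1],"turn": 0},{"claw": 20,"delta_pos": [0,0,0],"turn": 0}])

```text
clock: 12.08
eef_pos: [528.4, 5.2, 65.7]
tcp_rot: [3.142, -0.0, -2.878]
contact_force: [-1.5, -0.6, 1.4]
opening: 0.396
grasp_force: 62.5
```

Call:
step_arm(motion=[{"claw": 20,"delta_pos": [0,0,1],"turn": 0},{"claw": 20,"delta_pos": [0,0,1],"turn": 0},{"claw": 20,"delta_pos": [0,0,0],"turn": 0}])

```text
clock: 12.33
eef_pos: [528.3, 5.2, 63.6]
tcp_rot: [3.142, -0.0, -2.878]
contact_force: [-1.6, -0.2, 1.8]
opening: 0.393
grasp_force: 62.6
```

Call:
step_arm(motion=[{"claw": 20,"delta_pos": [0,0,1],"turn": 0},{"claw": 20,"delta_pos": [0,0,1],"turn": 0},{"claw": 20,"delta_pos": [0,0,0],"turn": 0}])

```text
clock: 12.58
eef_pos: [528.1, 5.2, 61.4]
tcp_rot: [3.141, -0.001, -2.878]
contact_force: [-1.8, -1.0, -1.1]
opening: 0.391
grasp_force: 62.3
```

Call:
step_arm(motion=[{"claw": 20,"delta_pos": [0,0,1],"turn": 0},{"claw": 20,"delta_pos": [0,0,0],"turn": 0}])

```text
clock: 12.75
eef_pos: [528.2, 5.2, 60.5]
tcp_rot: [3.141, -0.001, -2.878]
contact_force: [-2.0, 0.1, -1.1]
opening: 0.392
grasp_force: 62.4
```

Call:
step_arm(motion=[{"claw": 20,"delta_pos": [0,0,1],"turn": 0},{"claw": 20,"delta_pos": [0,0,0],"turn": 0}])

```text
clock: 12.92
eef_pos: [528.4, 5.2, 59.6]
tcp_rot: [3.142, -0.0, -2.878]
contact_force: [-2.0, -1.1, -0.3]
opening: 0.39
grasp_force: 62.4
```

Call:
step_arm(motion=[{"claw": 20,"delta_pos": [0,0,0.7],"turn": 0},{"claw": 20,"delta_pos": [0,0,0],"turn": 0}])

```text
clock: 13.08
eef_pos: [528.4, 5.2, 59.0]
tcp_rot: [3.142, -0.0, -2.878]
contact_force: [-2.1, -1.3, 0.2]
opening: 0.394
grasp_force: 62.4
```

Call:
step_arm(motion=[{"claw": 20,"delta_pos": [0,0,0.7],"turn": 0},{"claw": 20,"delta_pos": [0,0,0],"turn": 0}])

```text
clock: 13.25
eef_pos: [528.6, 5.2, 58.4]
tcp_rot: [-3.142, 0.0, -2.878]
contact_force: [-2.0, 0.1, 0.2]
opening: 0.391
grasp_force: 62.5
```

Call:
step_arm(motion=[{"claw": 20,"delta_pos": [0,0,0.6],"turn": 0},{"claw": 20,"delta_pos": [0,0,0],"turn": 0}])

```text
clock: 13.42
eef_pos: [528.9, 5.3, 58.1]
tcp_rot: [-3.141, 0.001, -2.878]
contact_force: [-1.7, 0.3, 4.3]
opening: 0.392
grasp_force: 62.9
```

Call:
step_arm(motion=[{"claw": 20,"delta_pos": [0,0,0.6],"turn": 0},{"claw": 20,"delta_pos": [0,0,0],"turn": 0}])

```text
clock: 13.58
eef_pos: [529.1, 5.3, 57.7]
tcp_rot: [-3.141, 0.001, -2.878]
contact_force: [-1.6, -0.2, 7.5]
opening: 0.395
grasp_force: 63.3
```

Call:
step_arm(motion=[{"claw": 20,"delta_pos": [0,0,0.6],"turn": 0},{"claw": 20,"delta_pos": [0,0,0],"turn": 0}])

```text
clock: 13.75
eef_pos: [529.3, 5.4, 57.3]
tcp_rot: [-3.141, 0.002, -2.878]
contact_force: [-1.7, 0.8, 7.0]
opening: 0.395
grasp_force: 63.5
```

Call:
step_arm(motion=[{"claw": 20,"delta_pos": [0,0,0.4],"turn": 0},{"claw": 20,"delta_pos": [0,0,0],"turn": 0}])

```text
clock: 13.92
eef_pos: [529.4, 5.4, 56.9]
tcp_rot: [-3.141, 0.002, -2.878]
contact_force: [-1.8, 0.1, 8.0]
opening: 0.391
grasp_force: 63.6
```

Call:
step_arm(motion=[{"claw": 20,"delta_pos": [0,0,0],"turn": 0},{"claw": 20,"delta_pos": [0,0,0.5],"turn": 0},{"claw": 20,"delta_pos": [0,0,0],"turn": 0}], force=70)

```text
clock: 14.17
eef_pos: [529.6, 5.4, 56.6]
tcp_rot: [-3.141, 0.002, -2.878]
contact_force: [-1.3, 0.8, 8.9]
opening: 0.389
grasp_force: 69.5
```

Call:
step_arm(motion=[{"claw": 20,"delta_pos": [0,0,0.4],"turn": 0},{"claw": 20,"delta_pos": [0,0,0],"turn": 0}])

```text
clock: 14.33
eef_pos: [529.8, 5.4, 56.5]
tcp_rot: [-3.141, 0.003, -2.878]
contact_force: [-2.5, 0.4, 13.3]
opening: 0.389
grasp_force: 70.0
```

Call:
step_arm(motion=[{"claw": 20,"delta_pos": [0,0,0.1],"turn": 0},{"claw": 20,"delta_pos": [0,0,0],"turn": 0},{"claw": 20,"delta_pos": [0,0,0],"turn": 0}])

```text
clock: 14.58
eef_pos: [529.8, 5.4, 56.5]
tcp_rot: [-3.141, 0.003, -2.878]
contact_force: [-2.4, 1.0, 14.1]
opening: 0.395
grasp_force: 70.0
```

```bash
python3 - <<'E'
from h import *
for i in range(4):
  w=snap('wrist','w10');s=sense();print(s['clock'],s['eef_pos'],s['tcp_rot'],s['grasp_force'],s['contact_force'])
for r,v in zip(range(226,262),w['img'][226:262,318]): print(r,v,end='; ')
E
```

```text
14.6333 [529.82008884   5.43547309  56.48301066] [-3.14117499e+00  2.65834777e-03 -2.87771776e+00] 70.00462532043457 [-2.3724447   0.33269179 15.26548707]
14.6833 [529.83191536   5.44779525  56.47847661] [-3.14117379e+00  2.69391240e-03 -2.87771954e+00] 70.00389575958252 [-1.51688674  1.54290541 15.14455516]
14.7333 [529.84834135   5.42211578  56.49963169] [-3.14116921e+00  2.71488975e-03 -2.87779876e+00] 70.00394225120544 [-2.26338713  1.03223643 13.81385992]
14.7833 [529.80041824   5.42190332  56.47924222] [-3.14116710e+00  2.64218721e-03 -2.87772196e+00] 70.00431418418884 [-2.84495067  1.27104025 14.39042181]
226 [102 101 108]; 227 [ 99  99 105]; 228 [ 99  98 105]; 229 [ 96  95 102]; 230 [65 65 69]; 231 [56 55 59]; 232 [57 56 60]; 233 [63 63 66]; 234 [116 115 116]; 235 [191 189 191]; 236 [219 217 218]; 237 [213 209 211]; 238 [189 187 187]; 239 [179 176 174]; 240 [157 143 134]; 241 [132 105  83]; 242 [125  94  67]; 243 [126  97  73]; 244 [135 124 113]; 245 [141 138 134]; 246 [143 140 137]; 247 [142 140 137]; 248 [143 141 137]; 249 [141 139 136]; 250 [143 141 137]; 251 [141 141 136]; 252 [142 140 137]; 253 [147 145 141]; 254 [157 154 151]; 255 [159 157 154]; 256 [155 153 149]; 257 [116 113 110]; 258 [72 66 64]; 259 [60 54 52]; 260 [58 51 50]; 261 [60 54 52];
```

Call:
step_arm(motion=[{"claw": 20,"delta_pos": [0,0,-0.9],"turn": 0},{"claw": 20,"delta_pos": [1,0,0],"turn": 0},{"claw": 20,"delta_pos": [0.9,0,0],"turn": 0},{"claw": 20,"delta_pos": [0,0,0.3],"turn": 0},{"claw": 20,"delta_pos": [0,0,0],"turn": 0}])

```text
clock: 15.2
eef_pos: [528.6, 5.0, 56.7]
tcp_rot: [-3.141, 0.004, -2.878]
contact_force: [0.6, 2.5, 7.2]
opening: 0.394
grasp_force: 70.4
```

```bash
python3 - <<'E'
from h import *
w=snap('wrist','w11');s=sense();print(s['clock'],s['eef_pos'],s['tcp_rot'],s['grasp_force'],s['contact_force'])
for r,v in zip(range(234,249),w['img'][234:249,318]): print(r,v,end='; ')
E
```

```text
15.25 [528.66029165   5.00319187  56.76357874] [-3.14095696  0.00409013 -2.87787176] 70.42344689369202 [1.32533061 1.96161324 8.56264486]
234 [56 56 60]; 235 [63 63 66]; 236 [115 113 115]; 237 [192 189 191]; 238 [219 218 219]; 239 [211 208 210]; 240 [185 183 183]; 241 [137 134 133]; 242 [125 111 100]; 243 [126  99  75]; 244 [126  98  71]; 245 [133 115 100]; 246 [139 135 129]; 247 [140 139 135]; 248 [141 139 137];
```

Call:
step_arm(motion=[{"claw": 20,"delta_pos": [0,0,-1],"turn": 0},{"claw": 20,"delta_pos": [0,0,-0.8],"turn": 0},{"claw": 20,"delta_pos": [0.4,0,0],"turn": 0},{"claw": 20,"delta_pos": [0,0,0],"turn": 0}])

```text
clock: 15.58
eef_pos: [526.0, 4.6, 57.3]
tcp_rot: [3.141, -0.0, -2.878]
contact_force: [-0.6, 0.4, -1.2]
opening: 0.39
grasp_force: 69.7
```

```bash
python3 - <<'E'
from h import *
w=snap('wrist','w12');s=sense();print(s['clock'],s['eef_pos'],s['tcp_rot'],s['grasp_force'],s['contact_force'])
for r,v in zip(range(230,249),w['img'][230:249,318]): print(r,v[0],v[2],end='; ')
E
```

```text
15.6333 [525.96444069   4.60597768  57.33006623] [ 3.14144763e+00 -4.68037064e-04 -2.87764967e+00] 69.66436743736267 [-0.42173945 -0.33441186 -0.34300295]
230 102 108; 231 104 110; 232 102 108; 233 101 107; 234 98 104; 235 98 103; 236 92 97; 237 64 67; 238 57 60; 239 56 60; 240 67 70; 241 117 118; 242 141 140; 243 143 142; 244 137 137; 245 127 127; 246 125 124; 247 138 134; 248 140 137;
```

Call:
step_arm(motion=[{"claw": 20,"delta_pos": [0,0,0.6],"turn": 0},{"claw": 20,"delta_pos": [0.3,0,0.5],"turn": 0},{"claw": 20,"delta_pos": [0,0,0],"turn": 0}])

```text
clock: 15.88
eef_pos: [526.2, 4.6, 56.7]
tcp_rot: [-3.142, 0.001, -2.878]
contact_force: [-0.6, 1.0, 2.9]
opening: 0.394
grasp_force: 70.2
```

Call:
step_arm(motion=[{"claw": 20,"delta_pos": [0.3,0,0.5],"turn": 0},{"claw": 20,"delta_pos": [0,0,0],"turn": 0}])

```text
clock: 16.05
eef_pos: [526.4, 4.6, 56.6]
tcp_rot: [-3.141, 0.001, -2.878]
contact_force: [-0.4, 1.6, 7.6]
opening: 0.392
grasp_force: 70.6
```

Call:
step_arm(motion=[{"claw": 20,"delta_pos": [0.2,0,0.4],"turn": 0},{"claw": 20,"delta_pos": [0,0,0],"turn": 0}])

```text
clock: 16.22
eef_pos: [526.4, 4.6, 56.5]
tcp_rot: [-3.141, 0.002, -2.878]
contact_force: [-0.8, 1.7, 11.5]
opening: 0.387
grasp_force: 71.0
```

Call:
step_arm(motion=[{"claw": 20,"delta_pos": [0.2,0,0.3],"turn": 0},{"claw": 20,"delta_pos": [0,0,0],"turn": 0}])

```text
clock: 16.38
eef_pos: [526.5, 4.6, 56.5]
tcp_rot: [-3.141, 0.002, -2.878]
contact_force: [-1.7, 1.7, 13.8]
opening: 0.392
grasp_force: 71.3
```

Call:
step_arm(motion=[{"claw": 20,"delta_pos": [0,0,0],"turn": 0},{"claw": 20,"delta_pos": [0,0,0],"turn": 0},{"claw": 20,"delta_pos": [0,0,0],"turn": 0},{"claw": 20,"delta_pos": [0,0,0],"turn": 0}])

```text
clock: 16.72
eef_pos: [526.5, 4.6, 56.5]
tcp_rot: [-3.141, 0.002, -2.878]
contact_force: [-1.6, 1.6, 14.2]
opening: 0.392
grasp_force: 71.3
```

Call:
step_arm(motion=[{"claw": 20,"delta_pos": [0,0,-0.7],"turn": 0},{"claw": 20,"delta_pos": [0,0,-0.5],"turn": 0},{"claw": 33.5,"delta_pos": [0,0,0],"turn": 0},{"claw": 35,"delta_pos": [0,0,0],"turn": 0},{"claw": 36,"delta_pos": [0,0,0],"turn": 0},{"claw": 36.5,"delta_pos": [0,0,0],"turn": 0},{"claw": 36.8,"delta_pos": [0,0,0],"turn": 0},{"claw": 36.8,"delta_pos": [0,0,0],"turn": 0}])

```text
clock: 17.38
eef_pos: [525.1, 4.3, 56.3]
tcp_rot: [3.142, -0.0, -2.878]
contact_force: [-0.0, 0.1, -0.2]
opening: 0.435
grasp_force: 6.9
```

```bash
python3 - <<'E'
from h import *
w=snap('wrist','w13');s=sense();print(s['clock'],s['eef_pos'],s['tcp_rot'],s['opening'],s['grasp_force'],s['contact_force'])
g=w['img'][232:300:4,255:385].astype(int).mean(2)
for i,r in enumerate(g): print(232+4*i,''.join(' .:-=+*#%@'[::-1][min(9,int(x/26))] for x in r))
E
```

```text
17.4333 [525.15329464   4.36467892  56.33138383] [ 3.14153270e+00 -3.17412104e-04 -2.87756919e+00] 0.4331845024208594 6.850727051496506 [0.23200721 0.28366242 0.49106299]
232 *****++****************+*********************************************#############################################################
236 ****************************************************************##################################################################
240 #***#######*****************************************####****######################################################################
244 ====--=++**************************************+-::::::::::::=================*######################################*++==========
248 ::::::-====+*#######************************=-=========-=+++++++++++++++++++++===+*##########################**##*+====+++++++++++
252 ============+#*++==+*######*******##+++=+++**=====================================+*++++++*##############*++++++#*+===============
256 ============+*#++=-==#####*******###===++++*+======================================*++++==+##############*===+++#*+
[... 665 characters left out ...]
===+++#*++=====+#########
280 ####%#+======+*#+++===*#######*##+++++++++++*===*##############################=-=++++++++++++*#########*===+++#*+======+#########
284 ##%###*======++#*++===*######***++++++++++++*===+############################%#===+++++++++++++*########*===+++#*+======*#########
288 #%###%#=======+#*+++==+#####***+++=+++++++++*===+##############################===++++++++++++++*#######*===++*#++======*#########
292 #%%%##*++++++++***###*+*******++++++++++++++*===+##############################===++++++++===++++*######*++*###*++++++++***#######
296 %###*+++++++++++#%%%%%+*******+++++++++++****===+#############################*===*###*+++++++++++########%%%%%%*+++++++++++######
```

Call:
step_arm(motion=[{"claw": 37.5,"delta_pos": [0,0,0],"turn": 0},{"claw": 37.5,"delta_pos": [0,0,-2],"turn": 0},{"claw": 37.5,"delta_pos": [0,0,-4],"turn": 0},{"claw": 37.5,"delta_pos": [0,0,-6],"turn": 0},{"claw": 36,"delta_pos": [0,0,-20],"turn": 0},{"claw": 35,"delta_pos": [0,0,-30],"turn": 0},{"claw": 34,"delta_pos": [0,0,-30],"turn": 0},{"claw": 33,"delta_pos": [0,0,-25],"turn": 0}])

```text
clock: 18.1
eef_pos: [525.5, 4.4, 175.9]
tcp_rot: [-3.141, 0.001, -2.878]
contact_force: [0.8, -0.3, -0.9]
opening: 0.385
grasp_force: 13.1
```

Call:
step_arm(motion=[{"claw": 33,"delta_pos": [-15,0,0],"turn": 0},{"claw": 33,"delta_pos": [-25,0,0],"turn": 0},{"claw": 33,"delta_pos": [0,0,0],"turn": 0},{"claw": 33,"delta_pos": [0,0,0],"turn": 0}])

```text
clock: 18.43
eef_pos: [564.7, 15.0, 174.1]
tcp_rot: [-3.141, 0.001, -2.877]
contact_force: [0.2, -1.1, -0.1]
opening: 0.391
grasp_force: 13.1
```

```bash
python3 - <<'E'
from h import *
w=snap('wrist','w14');s=sense();print(s['clock'],s['eef_pos'],s['tcp_rot'],s['opening'],s['grasp_force'],s['contact_force'],s['qpos'][[0,5]])
print(proj(w,(525.8,5.5,21)))
g=w['img'][160:290:3,260:385].astype(int).mean(2)
for i,r in enumerate(g): print(160+3*i,''.join(' .:-=+*#%@'[::-1][min(9,int(x/26))] for x in r))
E
```

```text
18.4833 [563.53048889  14.87352562 173.61232897] [ 3.14150777e+00 -5.19959177e-04 -2.87727750e+00] 0.38945034031936054 13.113266676664352 [-1.19029568  0.04669964 -0.41252425] [ 0.02375108 -1.81133278]
[318.89103828 172.29770432]
160 .=++++++++++++++++++= .=+#*-:-=##******+=:--=+- .=+++++++++++++++++++-.+++-:=*********=:--=*+=. -++++###############*=+++++#%
163 .=++++++++++++++++++= .=+**-:-=*********=:-==+- .=++++++++++++++++++=..++-::-+********=:-==*+=. -+##################*=++++*#%
166  =++++++++++++++++++=..-+**=--=********+=:--=+- .=++++++++++++++++++=..++-::=*********=:--=++=. -*##################+=++++*#%
169  -++++++++++++++++++=..-+**--:-*#*******=:--=+-..=++++++++++++++++++=..++=-:=*********=:--=*+=. +###################+=++++*#%
172  -++++++++++++++++++=..:+**-::-*#*******=:--=+-..=++++++++++++++++++=..++-::=*#*******=:-=+*++==*###################==++++*#%
175  :=++++++++++++++++++-::=*#+-:-+********+:--=+=..=++++++++++++++++++= .++---=*********-:-=+*++==####################==++++##%
178 ..=++++++++++++++++++= :=*#+-:-+##******+:--==-. =++++++++++++++++++=::+++-:=+*******+
[... 4149 characters left out ...]
*****+-.                                          
277                  :                 =+******=                             -+******+.                                          
280   ::       :  ...----.....---...--=+*******+-....-===----====----====---++********+=============+*=======+======**+======**+*
283 ##################################**********#############################***********##########**#***#**#****##****###*##*****
286 ---------------------------------=+********+-----------------==++===-----+*********+----::::::::::::::::::::-----------------
289 -------------------------:------++++++++***+----:-:::::::::::::----------+****+++++++=----------------:::::::::::::::::::----
```

Call:
step_arm(motion=[{"claw": 33,"delta_pos": [0,0,0],"turn": 0.1043},{"claw": 33,"delta_pos": [0,0,0],"turn": 0.1043},{"claw": 33,"delta_pos": [0,0,0],"turn": 0.1043},{"claw": 33,"delta_pos": [0,0,0],"turn": 0.1043},{"claw": 33,"delta_pos": [0,0,0],"turn": 0.1043},{"claw": 33,"delta_pos": [0,0,0],"turn": 0.1043},{"claw": 33,"delta_pos": [7,10,0],"turn": 0},{"claw": 33,"delta_pos": [14,20,0],"turn": 0}])

```text
clock: 19.15
eef_pos: [554.2, 49.2, 173.4]
tcp_rot: [-3.141, -0.0, 2.779]
contact_force: [0.4, -0.1, -0.2]
opening: 0.392
grasp_force: 13.1
```

Call:
step_arm(motion=[{"claw": 33,"delta_pos": [22,30,0],"turn": 0},{"claw": 33,"delta_pos": [22,30,0],"turn": 0},{"claw": 33,"delta_pos": [22,30,0],"turn": 0},{"claw": 33,"delta_pos": [22,30,0],"turn": 0},{"claw": 33,"delta_pos": [22,30,0],"turn": 0},{"claw": 33,"delta_pos": [22,30,0],"turn": 0},{"claw": 33,"delta_pos": [20,28,0],"turn": 0},{"claw": 33,"delta_pos": [10,15,0],"turn": 0}])

```text
clock: 19.82
eef_pos: [479.9, 319.4, 173.5]
tcp_rot: [3.141, -0.001, 2.784]
contact_force: [0.6, -0.9, -0.3]
opening: 0.387
grasp_force: 13.1
```

Call:
step_arm(motion=[{"claw": 33,"delta_pos": [0,0,0],"turn": 0},{"claw": 33,"delta_pos": [0,0,0],"turn": 0},{"claw": 33,"delta_pos": [0,0,0],"turn": 0}])

```text
clock: 20.07
eef_pos: [481.6, 315.6, 173.3]
tcp_rot: [-3.141, -0.0, 2.782]
contact_force: [-0.4, 0.2, -0.4]
opening: 0.392
grasp_force: 13.1
```

```bash
python3 - <<'E'
from h import *
w=snap('wrist','w15');s=sense();print(s['clock'],s['eef_pos'],s['tcp_rot'],s['opening'],s['grasp_force'],s['contact_force'])
print(proj(w,(440.4,332.5,31)),tool(s['tcp_rot'][2],np.array([440.4,332.5])-s['eef_pos'][:2]))
u,v=proj(w,(440.4,332.5,31)).astype(int);v0=v-50;u0=u-75;print(u0)
g=w['img'][v0:v0+150:3,u0:u0+150].astype(int).mean(2)
for i,r in enumerate(g): print(v0+3*i,''.join(' .:-=+*#%@'[::-1][min(9,int(x/20))] for x in r))
E
```

```text
20.1167 [481.91758323 315.21326534 173.34314383] [-3.14072119e+00 -3.52566648e-04  2.78034686e+00] 0.39091153926658023 13.110500872135162 [-1.06431826 -0.39213931 -0.6859288 ]
[319.76727651 169.23225421] (np.float64(44.95), np.float64(1.5))
244
119 :-=============+++++++++==++++++++++++++++++++=+===============-........:::::::::::..................................................:=+++++++++++++++
122 ...====++++++=+++++++++++++++++++++++++==+=============+++++++++=:::::::::.......................................................-=+++++++++++++++++++
125 ......==++++++++++++++++++++++==+============+==+++++++++++++++++++=:.........................................................-==+++++++++++++++++====
128 ..........-=++++++++++++=================+++++++++++++++++++++++++++====...................................................::=++++++++++++++==========
131 .............:===================++++++++++++++++++++++++++=====+=+=++++======================++++====+====+++===++++++=++++++++++++========++++==++++
134 ...............-=-++********************************************************
[... 6194 characters left out ...]
................................................................................
257                ..........                                   ..........................................................................................
260        . .........                          .....          .. ........................................................................................
263 .........               . .       .... .            ..-====:.............................:=====:......................................................
266                 .. .   .........           ..........-==+==-.............................-==+++=......................................................
```

```bash
python3 - <<'E'
from h import *
w=load('w15');s=sense();t=s['eef_pos'][:2];y=2.7803;print(t)
T=np.mean([px(w,u,262,129)[:2] for u in(298.5,303.3,333.5,339)],0)
# stand top corners z=31
S=np.array([px(w,u,v,31)[:2] for u,v in((259.5,133),(378.5,133),(375.5,201),(262,201))]);print(np.hypot(*np.diff(S,axis=0).T))
L=np.mean([px(w,u,v,35)[:2] for u,v in((280,149),(359.5,149),(359.5,190),(280,190))],0)
for n,q in(('tips(+8x)',T),('stand',S.mean(0)),('lip',L)):print(n,q,tool(y,q-t),tool(y,q-T))
E
```

```text
[481.91758323 315.21326534]
[88.65433479 51.62672415 89.71031265]
tips(+8x) [474.46413698 318.72347061] (np.float64(8.21), np.float64(0.65)) (np.float64(0.0), np.float64(0.0))
stand [439.28270289 332.18160378] (np.float64(45.88), np.float64(0.8)) (np.float64(37.67), np.float64(0.15))
lip [440.3391336  332.49546495] (np.float64(45.0), np.float64(1.47)) (np.float64(36.79), np.float64(0.82))
```

Call:
step_arm(motion=[{"claw": 33,"delta_pos": [20,0.6,0],"turn": 0},{"claw": 33,"delta_pos": [25,0,0],"turn": 0},{"claw": 33,"delta_pos": [0,0,15],"turn": 0},{"claw": 33,"delta_pos": [0,0,25],"turn": 0},{"claw": 33,"delta_pos": [0,0,25],"turn": 0},{"claw": 33,"delta_pos": [0,0,15],"turn": 0},{"claw": 33,"delta_pos": [0,0,0],"turn": 0},{"claw": 33,"delta_pos": [0,0,0],"turn": 0}])

```text
clock: 20.78
eef_pos: [440.3, 331.4, 93.1]
tcp_rot: [-3.14, -0.001, 2.779]
contact_force: [-0.2, 0.2, 1.2]
opening: 0.39
grasp_force: 13.1
```

```bash
python3 - <<'E'
from h import *
s=sense();print(s['eef_pos'],s['contact_force'])
w=snap('wrist','w16');u0=255
g=w['img'][190:300:3,u0:u0+140].astype(int).mean(2)
for i,r in enumerate(g): print(190+3*i,''.join(' .:-=+*#%@'[::-1][min(9,int(x/20))] for x in r))
E
```

```text
[440.31534322 331.40177338  93.1282682 ] [-0.18489402  0.2315696   1.2440834 ]
190  .   -===============================================================++====+================================================================
193      .--..-=================================================================================================================================
196           .-================================================================================================================================
199                .-=========================================================================================================================++
202           :--====================================================================================================================+=++++++=+=
205   :--=========================================================================================================================+=++==========
208 -=============================================================================================================++++++++++++++++++++==========
211 **
[... 3642 characters left out ...]
---=+**************+=========+***************************##+==========*################***++*++**++++++*++++++++++++++++=
289 -------------------------------------==-----=====-----------------------------=====------=+*****************+**+++**+**++*++++++++++++++++=.
292 ----------===========*###*-----------===-=--====-------------------------------====------==---+*******##%%#+==========++**+++++++*++++++++- 
295 ---------===========*%%%%#=---------=======-====-------------------------------============----++--+**%%%%%*===========+++++++++++++++++++:.
298 --------===========+#%%%%%+--------========--===--------------------------------===-========---------=#%%%%%*===========++++++***+++++++++.
```

Call:
step_arm(motion=[{"claw": 33,"delta_pos": [0,0,6],"turn": 0},{"claw": 33,"delta_pos": [0,0,6],"turn": 0},{"claw": 33,"delta_pos": [0,0,6],"turn": 0},{"claw": 33,"delta_pos": [0,0,0],"turn": 0}])

```text
clock: 21.17
eef_pos: [440.0, 332.3, 74.6]
tcp_rot: [-3.141, -0.001, 2.78]
contact_force: [-0.1, 0.0, -0.9]
opening: 0.393
grasp_force: 13.1
```

Call:
step_arm(motion=[{"claw": 33,"delta_pos": [0,0,6],"turn": 0},{"claw": 33,"delta_pos": [0,0,6],"turn": 0},{"claw": 33,"delta_pos": [0,0,5],"turn": 0},{"claw": 33,"delta_pos": [0,0,0],"turn": 0}])

```text
clock: 21.5
eef_pos: [439.8, 332.3, 57.3]
tcp_rot: [-3.14, -0.001, 2.78]
contact_force: [0.2, -0.6, -0.7]
opening: 0.391
grasp_force: 13.1
```

No contact; the tips are in the slot. Feel for the floor.

Call:
step_arm(motion=[{"claw": 33,"delta_pos": [0,0,2],"turn": 0},{"claw": 33,"delta_pos": [0,0,2],"turn": 0},{"claw": 33,"delta_pos": [0,0,0],"turn": 0}])

```text
clock: 21.75
eef_pos: [440.3, 332.6, 54.2]
tcp_rot: [-3.141, -0.0, 2.78]
contact_force: [-0.2, -0.7, -1.5]
opening: 0.387
grasp_force: 13.1
```

Call:
step_arm(motion=[{"claw": 33,"delta_pos": [0,0,1],"turn": 0},{"claw": 33,"delta_pos": [0,0,1],"turn": 0},{"claw": 33,"delta_pos": [0,0,0],"turn": 0}])

```text
clock: 22.0
eef_pos: [440.4, 332.7, 52.4]
tcp_rot: [-3.142, -0.0, 2.78]
contact_force: [-0.2, -0.5, -0.6]
opening: 0.389
grasp_force: 13.1
```

Call:
step_arm(motion=[{"claw": 33,"delta_pos": [0,0,1],"turn": 0},{"claw": 33,"delta_pos": [0,0,1],"turn": 0},{"claw": 33,"delta_pos": [0,0,0],"turn": 0}])

```text
clock: 22.25
eef_pos: [440.7, 332.9, 50.7]
tcp_rot: [3.141, 0.0, 2.78]
contact_force: [-0.0, -0.7, 1.5]
opening: 0.388
grasp_force: 12.3
```

Call:
step_arm(motion=[{"claw": 33,"delta_pos": [0,0,1],"turn": 0},{"claw": 33,"delta_pos": [0,0,0.5],"turn": 0},{"claw": 33,"delta_pos": [0,0,0],"turn": 0}])

```text
clock: 22.5
eef_pos: [441.3, 333.4, 50.4]
tcp_rot: [3.14, 0.001, 2.78]
contact_force: [-3.1, -2.1, 15.6]
opening: 0.389
grasp_force: 14.0
```

Floor reached. Ease off, then open gently and rise.

Call:
step_arm(motion=[{"claw": 33,"delta_pos": [0,0,-1.2],"turn": 0},{"claw": 35,"delta_pos": [0,0,0],"turn": 0},{"claw": 37,"delta_pos": [0,0,0],"turn": 0},{"claw": 39,"delta_pos": [0,0,0],"turn": 0},{"claw": 41,"delta_pos": [0,0,0],"turn": 0},{"claw": 44,"delta_pos": [0,0,0],"turn": 0},{"claw": 50,"delta_pos": [0,0,0],"turn": 0},{"claw": 60,"delta_pos": [0,0,0],"turn": 0}])

```text
clock: 23.17
eef_pos: [440.4, 332.8, 50.0]
tcp_rot: [3.141, -0.0, 2.78]
contact_force: [-0.3, 0.4, 0.6]
opening: 0.697
grasp_force: 0.0
```

Call:
step_arm(motion=[{"claw": 70,"delta_pos": [0,0,0],"turn": 0},{"claw": 80,"delta_pos": [0,0,0],"turn": 0},{"claw": 80,"delta_pos": [0,0,-8],"turn": 0},{"claw": 80,"delta_pos": [0,0,-20],"turn": 0},{"claw": 80,"delta_pos": [0,0,-30],"turn": 0},{"claw": 80,"delta_pos": [0,0,-35],"turn": 0},{"claw": 80,"delta_pos": [0,0,-35],"turn": 0},{"claw": 80,"delta_pos": [0,0,-10],"turn": 0}])

```text
clock: 23.83
eef_pos: [442.4, 334.2, 194.0]
tcp_rot: [3.135, 0.004, 2.78]
contact_force: [1.3, 0.6, 0.7]
opening: 0.935
grasp_force: 0.0
```

```bash
python3 - <<'E'
from h import *
w=snap('wrist','w17');s=sense();print(s['clock'],s['eef_pos'],s['opening'],s['contact_force'])
a,b=load('w2'),w
# warp-free comparison: project known stand/tongs points and show patch
u,v=proj(w,(440,332.3,105)).astype(int);print(u,v)
g=w['img'][v-50:v+30:3,u-70:u+70].astype(int).mean(2)
for i,r in enumerate(g): print(v-50+3*i,''.join(' .:-=+*#%@'[::-1][min(9,int(x/20))] for x in r))
E
```

```text
23.8833 [442.6205945  334.38113908 193.85500443] 0.9315185339008872 [ 1.48258291 -0.58672227  0.87524623]
312 244
194 ::::::::::::::....:-------==+*************************************************************************************************++++++++++++++
197 :::::::...........:--=----===***********************************+==+*********************************************************+++++++++++++++
200 ..................:-------==**************######################*###%#%#%#######%####%##%%###%%#####%#************************++++++++++++++
203 ..................:--=----===*********#***############################################################***********************+++++++++++++++
206 ..................:---------+*******##%#%###****+-=+++**************+++----------=---+++--=++++*****###%#%##*****************+++++++++++++++
209 ..............::::::------------+--+*#%#####****+++==+**********--------------------------==++******########*****************+++++++++++++++
212 ......:::::::::::::::--:-----:---::-=*######****++++++**********+-------------------------=+++++=***########****
[... 2228 characters left out ...]
::::::::::::::::::..........................................:::::::::...................................................
263 ::::::::::::::::::::::::::::::..........................................::::::::............................................................
266 ::::::::::::.....::::..........................................::::::::.....................................................................
269 :::......................................................::.:::.............................................................................
272 ................................................:::.:.......................................................................................
```

Tongs stand upright in the slot just as they did at the start (bow level, both grips symmetric about the slot) and the gripper is clear. Let things settle and hand in.

Call:
step_arm(motion=[{"claw": 80,"delta_pos": [0,0,-15],"turn": 0},{"claw": 80,"delta_pos": [0,0,0],"turn": 0},{"claw": 80,"delta_pos": [0,0,0],"turn": 0},{"claw": 80,"delta_pos": [0,0,0],"turn": 0}])

```text
clock: 24.22
eef_pos: [440.0, 332.4, 202.2]
tcp_rot: [-3.141, -0.001, 2.78]
contact_force: [-0.2, -0.4, -0.8]
opening: 0.938
grasp_force: 0.0
```

```bash
python3 -c "
from rig import *
print(sign_off())"
```

```text
the job is handed in; nothing more can be done
None
```

The larger pan is in the middle bay, pressed onto the card at about 14 N (highest wrist reading 15.3 N) and released, and the tongs stand in their slot; I handed the job in at about 24 s, but `sign_off()` returned no verdict, so the pass is unconfirmed.

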